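Load the brick burner and set its two air pointers

TASK

Get the brick burner beside the grill ready to light: put every pressed-wood brick lying on the shelf into a recess of its own and press it down until its top is flush with the deck. Once all the bricks are home, turn the two knobs, a little at a time, until each brass pointer stands on the white line of its own mark. Leave the other things on the shelf where they are.

Things in the scene. Friction and masses are not known exactly. Their poses are not given: they have to be found in the camera images.
- brick0: Pressed-wood fuel brick, plain pale wood, 90 x 40 x 40 mm (long along its x), 120 g, lying loose on the shelf. Origin: its middle. All bricks are alike and fit any recess; in some starts not all four are there (None from the start).
- brick1: Pressed-wood fuel brick, plain pale wood, 90 x 40 x 40 mm (long along its x), 120 g, lying loose on the shelf. Origin: its middle. All bricks are alike and fit any recess; in some starts not all four are there (None from the start).
- brick2: Pressed-wood fuel brick, plain pale wood, 90 x 40 x 40 mm (long along its x), 120 g, lying loose on the shelf. Origin: its middle. All bricks are alike and fit any recess; in some starts not all four are there (None from the start).
- brick3: Pressed-wood fuel brick, plain pale wood, 90 x 40 x 40 mm (long along its x), 120 g, lying loose on the shelf. Origin: its middle. All bricks are alike and fit any recess; in some starts not all four are there (None from the start).
- burner: Brick burner, a fixed dark steel block 230 x 300 x 60 mm (x, y, z), flat deck 60 mm above the shelf. Origin: centre of its underside. The half towards the robot (-x) carries two knobs, the +x half four recesses in a row along y. Shifted and turned a little from start to start.
- recess0 (a point): Centre of the mouth, at deck level, of recess 0 (0 farthest to +y, 3 farthest to -y, 65 mm apart); axes as the burner's. Pocket 95 x 45 mm, long side along x, 2.5 mm of play round a brick. Its floor is a stiff lift plate 22 mm below the deck (a brick laid in stands 18 mm proud); 6 to 8 N push it down to its stop, 40 mm deep, brick flush; it stays down, and a brick's weight does not move it.
- recess1 (a point): Centre of the mouth, at deck level, of recess 1 (0 farthest to +y, 3 farthest to -y, 65 mm apart); axes as the burner's. Pocket 95 x 45 mm, long side along x, 2.5 mm of play round a brick. Its floor is a stiff lift plate 22 mm below the deck (a brick laid in stands 18 mm proud); 6 to 8 N push it down to its stop, 40 mm deep, brick flush; it stays down, and a brick's weight does not move it.
- recess2 (a point): Centre of the mouth, at deck level, of recess 2 (0 farthest to +y, 3 farthest to -y, 65 mm apart); axes as the burner's. Pocket 95 x 45 mm, long side along x, 2.5 mm of play round a brick. Its floor is a stiff lift plate 22 mm below the deck (a brick laid in stands 18 mm proud); 6 to 8 N push it down to its stop, 40 mm deep, brick flush; it stays down, and a brick's weight does not move it.
- recess3 (a point): Centre of the mouth, at deck level, of recess 3 (0 farthest to +y, 3 farthest to -y, 65 mm apart); axes as the burner's. Pocket 95 x 45 mm, long side along x, 2.5 mm of play round a brick. Its floor is a stiff lift plate 22 mm below the deck (a brick laid in stands 18 mm proud); 6 to 8 N push it down to its stop, 40 mm deep, brick flush; it stays down, and a brick's weight does not move it.
- knob_left (a joint): Angle (rad) of the left (+y) air knob, upright axis, -6.3 to 6.3, growing clockwise seen from above. Geared to its pointer: 8 mm of pointer travel per rad. Turns with about 0.05 N m and stays where it is left.
- knob_left_grip (a point): On the axis of the left knob, 29 mm above the deck, mid-height of its grip: an upright wooden bar 60 mm long, 14 mm thick, from 15 to 44 mm above the deck, on a steel disc 60 mm across. The point turns with the knob: its x runs along the bar.
- pointer_left_tip (a point): Tip of the left knob's brass pointer (14 mm wide, 7 mm high, tip 3 mm wide pointing to +x), 5 mm above the deck. It slides along the burner's y on the deck between knob and recesses; turning the knob clockwise moves it towards -y, 8 mm per rad. At knob angle 0 it stands level with the knob's axis.
- mark_left: Mark of the left pointer: a black clip 12 x 16 x 3 mm fixed on the deck beside the pointer's path, with a white line 5 mm wide along x across its middle. Origin: under the line's centre; axes as the burner's. The pointer is set when its tip has y = 0 in this frame.
- knob_right (a joint): Angle (rad) of the right (-y) air knob, upright axis, -6.3 to 6.3, growing clockwise seen from above. Geared to its pointer: 8 mm of pointer travel per rad. Turns with about 0.05 N m and stays where it is left.
- knob_right_grip (a point): On the axis of the right knob, 29 mm above the deck, mid-height of its grip: an upright wooden bar 60 mm long, 14 mm thick, from 15 to 44 mm above the deck, on a steel disc 60 mm across. The point turns with the knob: its x runs along the bar.
- pointer_right_tip (a point): Tip of the right knob's brass pointer (14 mm wide, 7 mm high, tip 3 mm wide pointing to +x), 5 mm above the deck. It slides along the burner's y on the deck between knob and recesses; turning the knob clockwise moves it towards -y, 8 mm per rad. At knob angle 0 it stands level with the knob's axis.
- mark_right: Mark of the right pointer: a black clip 12 x 16 x 3 mm fixed on the deck beside the pointer's path, with a white line 5 mm wide along x across its middle. Origin: under the line's centre; axes as the burner's. The pointer is set when its tip has y = 0 in this frame.
- pie_plates: Two nested enamel pie plates, 228 mm across, 42 mm high. Bystander: leave it alone. Origin: centre of its underside.
- garlic_keeper: Terracotta garlic keeper with a small latched door, 104 mm across, 120 mm high. Bystander: leave it alone. Origin: centre of its underside.
- tongs: Steel tongs with blue silicone tips, 260 mm long, lying. Bystander: leave it alone. Origin: centre of its underside.
- chimney_handle: Loose chimney starter handle, dark wood bar 120 mm long with steel prongs, lying. Bystander: leave it alone. Origin: centre of its underside.
- paddle: Bamboo paddle 260 mm long, lying flat. Bystander: leave it alone. Origin: centre of its underside.
- rub_jar: Spice rub jar with steel lid, 66 mm across, 85 mm high. Bystander: leave it alone. Origin: centre of its underside.
Things that resemble listed ones, but are neither listed nor needed, are in the scene too. What is shaped like the brick1 but black or green is not meant.

How it is judged:
By the outcome, as a careful person would: the job done as asked, in the order asked, and still so for the second after the job is handed in, with the robot touching nothing.
Of brick0, brick1, brick2, brick3 only 2 to 4 are there at a start; the rules pass over those that are not, and their reading is None.
At some moment in a run one of brick0, brick1, brick2, brick3 may be knocked a few centimetres aside while the robot is not near it.
Once in a run the grip may slacken for a moment while it holds something.
It also fails if it takes over 210 s, if anything falls off the work surface, if the arm or the gripper's body presses on something with over 40 N, if the wrist force passes 120 N, or if a joint passes its speed limit or range.

ROBOT

A 6-joint arm with a two-finger parallel gripper is mounted at the origin on the work surface. World frame = base frame: x ahead of the robot, y to its left, z up, the work surface at z = 0. Lengths are in m, angles in rad, forces in N, time in s.
With the tool pointing down it reaches from about 0.35 to 0.775 m from the base axis. Payload 7.3 kg.
Tool frame: the origin (TCP) lies at the very end of the fingers, on their centre line; the grasp point (between the pads) lies 19 mm behind it (pinch_z is the distance from the TCP to the grasp point, in m); z points along the fingers, y is the line along which they close (so a half turn about z gives the same grasp; the last joint's range is limited). The gripper opens to 92 mm and grips with 3 to 60 N. Pads are 19 mm wide; open, the fingers measure 130 mm over their backs; the gripper's body (75 mm by 190 mm) begins 47 mm behind the grasp point.
Start: joints at [1.164, 0.342, 1.524, -0, 1.275, -0.146], TCP at [0.135, 0.507, 0.227] pointing down, gripper open.
Joint ranges: [-2.53, 2.53], [-0.77, 2.02], [0.04, 2.7], [-1, 4.14], [0.28, 2.66], [-3.11, 3.11]. Speed limits (rad/s): [2.57, 2.57, 3.14, 3.14, 3.14, 3.14].

INTERFACE

Orientations are given as [roll, pitch, yaw] about the fixed x, y, z axes, in that order (R = Rz(yaw) Ry(pitch) Rx(roll)).
In Python, from cell import * gives the robot as it stands.
- The arm moves only by the tool arm_command, never from a script. Its arguments are lists of equal length, an entry for each row: "fingers": the gripper command: -1 is fully open, 1 is shut, values between are in proportion; "travel": the shift along the tool's x, y, z in m, a list of three; "dr": the turn, a rotation vector about the tool's x, y, z in degrees, a list of three. In form: {"fingers": [fingers, ...], "travel": [[x, y, z], ...], "dr": [[wx, wy, wz], ...]}. A call has 1 to 8 rows; each row is the pose to reach, as a shift and turn from the pose commanded when the call began, along the tool's axes at that moment; what a row does not reach only later rows make up. A row lasts 1/12 s, in which the tool goes at most 41.7 mm and 7.16 degrees, less where a joint would pass 70% of its speed; a pose out of reach is approached as far as the arm can. A call with a gripper value outside its range is refused whole. The fingers move at their own pace and stop on an object; "squeeze" is the grip in N (left out, the last holds). Time passes only in rows, so rows that repeat a pose let the fingers close. It gives the time, the measured TCP pose, the force, the opening and the grip force at its end, in the units of the state.
- observe(): the state, without advancing time (a new reading comes with each control period).
- read_camera(name): name is "side" or "top" or "wrist"; returns a dict with "color" (400x640x3 uint8, blue, green, red), "z_map" (400x640 float32, m along the optical axis (not along the pixel's ray), 0 where there is no reading), "fx", "fy", "cx", "cy" (pixels), "k1" (the pictures are not rectified: a ray, as slopes to the right and down, at radius r is drawn at 1 + k1 r^2 times it, then the intrinsics apply), "R" (3x3) and "t" (3): a world point X has camera coordinates R X + t. Camera axes: x right, y down, z forward; pixel columns grow to the right and rows downward; lengths in m; the calibration is good to about 2 mm. A picture is of the moment at which its call begins.
- hand_in(): hands the job in; it is judged then, once.
The state is a dict: "time": time; "qpos": joint angles; "qvel": joint speeds; "joint_efforts": joint torques, N m; "tool_pos": TCP position; "tool_rot": TCP orientation; "contact_force": force on the tool from outside, world axes, zero at the start; "torque": the same for the moment, N m; "opening": finger opening in m; "grip_force": force on a finger pad.
Only numpy, scipy, OpenCV 4.12 (cv2) and the standard library are available. Lean on these libraries where they do the work, as an engineer would, in place of code of your own. Each camera call takes 0.05 s, during which the arm holds its last target. There are 200 camera calls.

## Working session

There is one attempt and no reset: what is moved stays moved. The work goes in short steps, Python scripts to look and compute and a tool call to move; the robot and the scene stay as the last step left them, time stands still between calls to the robot, and variables do not carry over. Pictures are saved under pics/ and viewed, at most 14 in all, crops included, and the job is handed in when it is done.

Besides the shell and the picture viewer there is one more tool, called after "Request:" as name(argument=value, ...), one argument or row to a line, values as JSON. arm_command: Moves the arm, as the interface text tells. Its arguments: {"type":"object","properties":{"fingers":{"type":"array","items":{"type":"number"}},"travel":{"type":"array","items":{"type":"array","items":{"type":"number"}}},"dr":{"type":"array","items":{"type":"array","items":{"type":"number"}}},"squeeze":{"type":"number"}},"required":["fingers","travel","dr"]}

```bash
mkdir -p pics; ls
cat > h.py <<'E'
from cell import *
import numpy as np, cv2
def ray(c,u,v):
    p=np.array([(u-c['cx'])/c['fx'],(v-c['cy'])/c['fy']]);s=p.copy()
    for _ in range(8): s=p/(1+c['k1']*(s@s))
    R=np.array(c['R']);t=np.array(c['t'])
    return -R.T@t, R.T@np.array([s[0],s[1],1.])
def onz(c,u,v,z):
    o,d=ray(c,u,v); return o+d*(z-o[2])/d[2]
def pt(c,u,v):
    o,d=ray(c,u,v); return o+d*float(c['z_map'][int(round(v)),int(round(u))])
def proj(c,X):
    x=np.array(c['R'])@np.array(X)+np.array(c['t']);s=x[:2]/x[2];s=s*(1+c['k1']*(s@s))
    return s[0]*c['fx']+c['cx'],s[1]*c['fy']+c['cy']
E
python3 - <<'E'
from h import *
for n in ['top','side']:
    c=read_camera(n); cv2.imwrite(f'pics/{n}0.png',c['color'])
    print(n,c['fx'],c['cx'],c['cy'],c['k1'],-np.array(c['R']).T@np.array(c['t']),np.array(c['R']).round(2).tolist())
s=observe();print(s['tool_pos'],s['tool_rot'],s['time'],s['opening'])
E
```

```text
pics
top 412.7678116746524 323.83740392818225 200.32304163953145 -0.00697744418280718 [0.4525186  0.00798251 1.397756  ] [[-0.01, -1.0, 0.02], [-1.0, 0.01, -0.07], [0.07, -0.02, -1.0]]
side 490.8759363851395 318.9620923632943 199.41095971257369 -0.13811372545412812 [ 0.47752308 -1.48810162  1.07711313] [[1.0, -0.05, -0.01], [-0.04, -0.55, -0.83], [0.04, 0.83, -0.55]]
[0.13519175 0.5069428  0.22610046] [-3.14024466e+00 -2.07617516e-04  2.88085248e+00] 0.1 0.09158076665474094
```

View pics/top0.png

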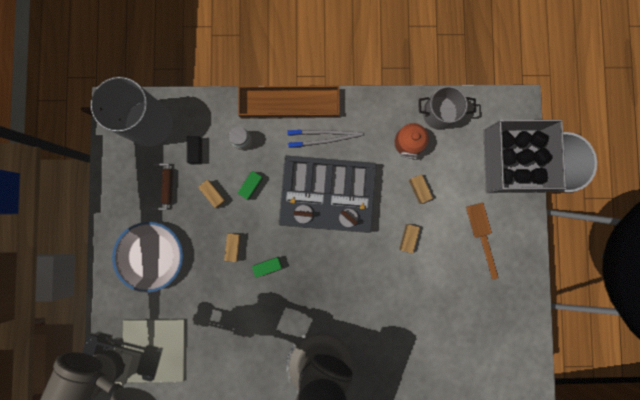

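View pics/side0.png

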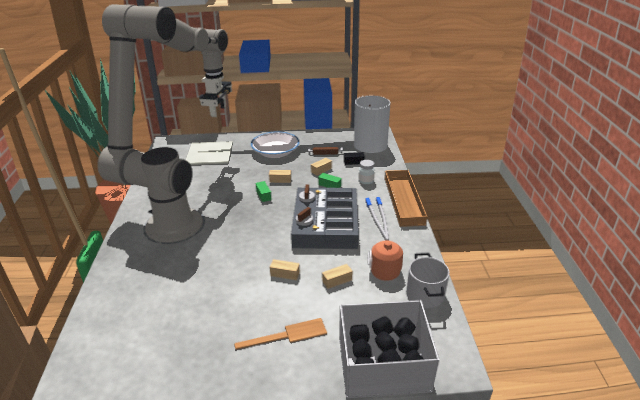

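Top view: four pale bricks at (211,194), (232,247), (421,189) and (410,238). The green ones at (251,186) and (267,267) and the black one at (194,150) are decoys. The burner is at (330,194), with its knobs at (303,214) and (348,217). Next I measure these and confirm them in an enlarged crop.

```bash
cat > meas.py <<'E'
from h import *
def bricks(c):
    hsv=cv2.cvtColor(c['color'],cv2.COLOR_BGR2HSV)
    m=cv2.inRange(hsv,(10,70,110),(24,200,255)); out=[]
    for k in cv2.findContours(m,cv2.RETR_EXTERNAL,cv2.CHAIN_APPROX_NONE)[0]:
        if not 150<cv2.contourArea(k)<700: continue
        (u,v),wh,a=cv2.minAreaRect(k)
        P=np.array([onz(c,*p,0.04)[:2] for p in k[:,0].astype(float)],np.float32)
        (x,y),(w,h),a=cv2.minAreaRect(P*1000)
        if w<h: a+=90
        out.append((round(u),round(v),(np.array([x,y])/1000).round(4).tolist(),round(max(w,h)),round(min(w,h)),round((a+90)%180-90,1),pt(c,u,v).round(3).tolist()))
    return out
def burner(c):
    v,u=np.mgrid[140:250,260:400]
    P=np.array([pt(c,a,b) for a,b in zip(u.ravel(),v.ravel())])
    m=(P[:,2]>0.052)&(P[:,2]<0.068)
    mm=np.zeros(c['color'].shape[:2],np.uint8); mm[140:250,260:400]=m.reshape(u.shape)*255
    k=max(cv2.findContours(mm,cv2.RETR_EXTERNAL,cv2.CHAIN_APPROX_NONE)[0],key=cv2.contourArea)
    Q=np.array([onz(c,*p,0.06)[:2] for p in k[:,0].astype(float)],np.float32)
    return cv2.minAreaRect(Q*1000)
E
python3 - <<'E'
from meas import *
c=read_camera('top')
for b in bricks(c): print(b)
print('burner',burner(c))
cv2.imwrite('pics/crop1.png',cv2.resize(c['color'][140:290,180:440],None,fx=3,fy=3,interpolation=cv2.INTER_CUBIC))
E
```

```text
(630, 341, [0.076, -1.011], 142, 60, 0.0, [-0.141, -1.602, -0.747])
(572, 296, [0.2271, -0.8276], 103, 62, 87.0, [0.092, -1.317, -0.756])
(599, 297, [0.2196, -0.9156], 91, 69, 17.0, [0.086, -1.448, -0.742])
(231, 247, [0.3961, 0.2905], 91, 40, -5.7, [0.396, 0.289, 0.045])
(410, 239, [0.4176, -0.2954], 89, 41, -15.5, [0.418, -0.294, 0.044])
(598, 206, [0.5205, -0.928], 86, 43, 89.5, [0.56, -1.472, -0.75])
(210, 193, [0.5729, 0.3596], 90, 40, 39.0, [0.573, 0.36, 0.038])
(421, 188, [0.5839, -0.3373], 89, 42, 23.1, [0.584, -0.337, 0.04])
(634, 98, [0.8888, -1.0771], 499, 32, -3.8, [1.135, -1.707, -0.749])
(634, 12, [1.1892, -1.0936], 92, 39, -3.8, [1.615, -1.732, -0.747])
burner ((566.7976684570312, -23.639312744140625), (299.31756591796875, 229.29409790039062), 84.6765365600586)
```

View pics/crop1.png

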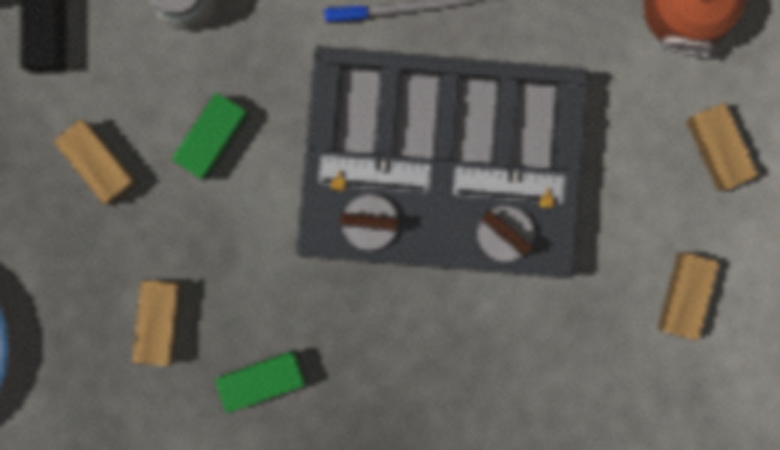

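The crop confirms the four plain pale bricks. All measure about 90x40 mm at z≈0.04, and green and black are excluded. The burner is at (0.567,-0.024) with yaw -5.3°. Next: recess and knob estimates, and the plan to the first brick.

```bash
cat > plan.py <<'E'
from h import *
from scipy.spatial.transform import Rotation as Ro
def plan(*wps):
    """wps: (x,y,z,yaw_deg) tool-down world poses -> travel(mm), dr(deg) from the current pose"""
    s=observe();R0=Ro.from_euler('xyz',s['tool_rot']);p0=np.array(s['tool_pos'])
    print('now',p0.round(4),np.degrees(s['tool_rot']).round(1),'t',round(s['time'],1),'op',round(s['opening'],4),'F',np.round(s['contact_force'],1),'q',np.round(s['qpos'],2))
    for x,y,z,w in wps:
        d=R0.inv().apply(np.array([x,y,z])-p0); r=(R0.inv()*Ro.from_euler('xyz',[180,0,w],degrees=True)).as_rotvec(degrees=True)
        print('travel',d.round(4).tolist(),'dr',r.round(1).tolist())
B=(0.5668,-0.0236,-5.3)
def bw(x,y):
    a=np.radians(B[2]);return np.array([B[0]+np.cos(a)*x-np.sin(a)*y,B[1]+np.sin(a)*x+np.cos(a)*y])
def wb(p):
    a=np.radians(B[2]);d=np.array(p)[:2]-B[:2];return np.array([np.cos(a)*d[0]+np.sin(a)*d[1],-np.sin(a)*d[0]+np.cos(a)*d[1]])
E
python3 - <<'E'
from plan import *
c=read_camera('top')
m=cv2.inRange(c['color'],(95,95,95),(200,200,200));m[:163]=0;m[192:]=0;m[:,:290]=0;m[:,372:]=0
for k in cv2.findContours(m,cv2.RETR_EXTERNAL,cv2.CHAIN_APPROX_NONE)[0]:
    if cv2.contourArea(k)<60: continue
    r=cv2.boundingRect(k);P=np.array([wb(onz(c,*p,0.038)) for p in k[:,0].astype(float)])
    print(r,P.min(0).round(4),P.max(0).round(4))
for u,v in [(303,213.5),(348.5,216.5)]: print('knob',wb(onz(c,u,v,.104)))
plan((0.396,0.2905,0.12,174.3),(0.396,0.2905,0.025,174.3))
E
```

```text
(354, 169, 11, 23) [ 0.0178 -0.1179] [ 0.0938 -0.0867]
(334, 167, 11, 25) [ 0.0123 -0.0529] [ 0.0949 -0.0213]
(314, 165, 12, 27) [0.007  0.0118] [0.0948 0.0431]
(295, 164, 11, 27) [0.0051 0.0767] [0.094  0.1079]
knob [-0.07262426  0.07020609]
knob [-0.07020048 -0.07273553]
now [0.1353 0.507  0.2263] [-180.    -0.   165.1] t 0.2 op 0.0916 F [ 0.3 -0.1 -0.1] q [ 1.16  0.34  1.52 -0.    1.28 -0.15]
travel [-0.3078, -0.1419, 0.1064] dr [-0.0, -0.0, -9.2]
travel [-0.3078, -0.1418, 0.2014] dr [-0.0, -0.0, -9.2]
```

Request:
arm_command(
  fingers=[-0.35, -0.35, -0.35, -0.35, -0.35, -0.35, -0.35, -0.35],
  travel=[
    [-0.308, -0.142, 0.0],
    [-0.308, -0.142, 0.0],
    [-0.308, -0.142, 0.0],
    [-0.308, -0.142, 0.0],
    [-0.308, -0.142, 0.0],
    [-0.308, -0.142, 0.0],
    [-0.308, -0.142, 0.0],
    [-0.308, -0.142, 0.0],
  ],
  dr=[
    [0, 0, -3],
    [0, 0, -6],
    [0, 0, -9.2],
    [0, 0, -9.2],
    [0, 0, -9.2],
    [0, 0, -9.2],
    [0, 0, -9.2],
    [0, 0, -9.2],
  ],
  squeeze=25,
)

```text
time: 0.87
tool_pos: [0.393, 0.2927, 0.2268]
tool_rot: [3.141, 0.0, 3.041]
contact_force: [1.0, 1.6, -0.4]
opening: 0.0621
grip_force: 0.0
```

Request:
arm_command(
  fingers=[-0.35, -0.35, -0.35, -0.35],
  travel=[
    [0, 0, 0],
    [0, 0, 0],
    [0, 0, 0],
    [0, 0, 0],
  ],
  dr=[
    [0, 0, 0],
    [0, 0, 0],
    [0, 0, 0],
    [0, 0, 0],
  ],
)

```text
time: 1.2
tool_pos: [0.3908, 0.2952, 0.2266]
tool_rot: [3.142, -0.001, 3.043]
contact_force: [-0.1, 0.2, 0.7]
opening: 0.0621
grip_force: 0.0
```

Run:
```python
from plan import *
c=read_camera('wrist'); cv2.imwrite('pics/w1.png',c['color'])
from meas import bricks
for b in bricks(read_camera('top')): 
    if abs(b[2][1])<.6: print(b)
print(proj(c,[.396,.2905,.04]), c['fx'])
plan((0.396,0.2905,0.12,174.3),(0.396,0.2905,0.025,174.3))
```

```text
(410, 238, [0.4189, -0.2948], 91, 43, -15.6, [0.419, -0.297, 0.032])
(210, 193, [0.5729, 0.3593], 90, 40, 39.0, [0.573, 0.36, 0.036])
(421, 188, [0.5829, -0.3355], 90, 48, 25.3, [0.583, -0.335, 0.042])
(np.float64(318.04914002168925), np.float64(186.56016704317207)) 291.68763155680836
now [0.3907 0.2954 0.2268] [180.   -0.  174.4] t 1.3 op 0.0619 F [ 0.5 -0.4 -0.9] q [ 0.49  0.28  1.62  0.    1.25 -0.98]
travel [-0.0057, -0.0044, 0.1068] dr [0.0, -0.0, 0.1]
travel [-0.0057, -0.0044, 0.2018] dr [0.0, -0.0, 0.1]
```

View pics/w1.png

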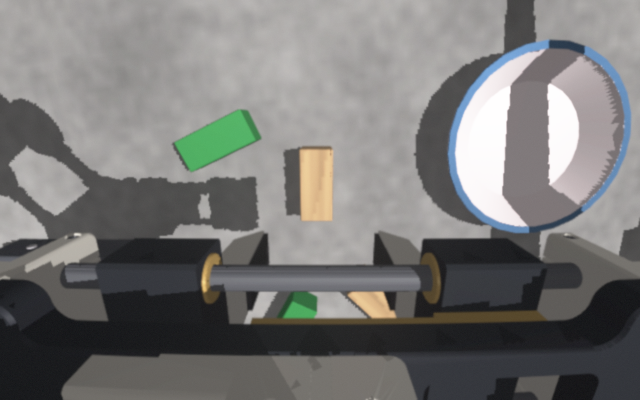

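The wrist view shows the brick at (317,184), within 3 px of the prediction (318,187), so I descend on it.

Request:
arm_command(
  fingers=[-0.35, -0.35, -0.35, -0.35, -0.35, -0.35, -0.35, -0.35],
  travel=[
    [-0.006, -0.0045, 0.04],
    [-0.006, -0.0045, 0.08],
    [-0.006, -0.0045, 0.12],
    [-0.006, -0.0045, 0.16],
    [-0.006, -0.0045, 0.185],
    [-0.006, -0.0045, 0.202],
    [-0.006, -0.0045, 0.202],
    [-0.006, -0.0045, 0.202],
  ],
  dr=[
    [0, 0, 0],
    [0, 0, 0],
    [0, 0, 0],
    [0, 0, 0],
    [0, 0, 0],
    [0, 0, 0],
    [0, 0, 0],
    [0, 0, 0],
  ],
)

```text
time: 1.97
tool_pos: [0.3965, 0.2899, 0.0245]
tool_rot: [-3.141, -0.001, 3.043]
contact_force: [0.2, -0.5, 0.6]
opening: 0.0621
grip_force: 0.0
```

Run:
```python
from plan import *
plan((0.396,0.2905,0.025,174.3))
```

```text
now [0.3965 0.2899 0.0245] [-1.800e+02 -1.000e-01  1.744e+02] t 2.0 op 0.0621 F [ 0.2 -0.5  0.6] q [ 0.48  0.55  1.85  0.    0.74 -1.  ]
travel [0.0006, 0.0005, -0.0005] dr [-0.0, -0.1, 0.1]
```

Request:
arm_command(
  fingers=[1, 1, 1, 1, 1, 1, 1, 1],
  travel=[
    [0, 0, 0],
    [0, 0, 0],
    [0, 0, 0],
    [0, 0, 0],
    [0, 0, -0.03],
    [0, 0, -0.07],
    [0, 0, -0.11],
    [0, 0, -0.14],
  ],
  dr=[
    [0, 0, 0],
    [0, 0, 0],
    [0, 0, 0],
    [0, 0, 0],
    [0, 0, 0],
    [0, 0, 0],
    [0, 0, 0],
    [0, 0, 0],
  ],
  squeeze=30,
)

```text
time: 2.63
tool_pos: [0.3978, 0.2895, 0.1681]
tool_rot: [3.14, 0.002, 3.041]
contact_force: [1.2, 0.6, -1.0]
opening: 0.0397
grip_force: 30.0
```

Run:
```python
from plan import *
r=bw(0.05,0.0975); h=bw(-0.03,0.0975)
print(r,h)
plan((*h,0.165,174.7),(*r,0.165,174.7))
```

```text
[0.62559237 0.06886463] [0.54593439 0.07625428]
now [0.3978 0.2895 0.1681] [1.799e+02 1.000e-01 1.743e+02] t 2.6 op 0.0397 F [ 1.2  0.6 -1. ] q [ 0.47  0.34  1.7   0.    1.1  -1.  ]
travel [-0.1688, -0.1973, 0.0032] dr [0.1, 0.1, -0.4]
travel [-0.2488, -0.1967, 0.0034] dr [0.1, 0.1, -0.4]
```

Request:
arm_command(
  fingers=[1, 1, 1, 1, 1, 1, 1, 1],
  travel=[
    [-0.03, -0.025, -0.01],
    [-0.06, -0.05, -0.02],
    [-0.1, -0.075, -0.04],
    [-0.14, -0.1, -0.04],
    [-0.18, -0.13, -0.04],
    [-0.22, -0.15, -0.04],
    [-0.26, -0.17, -0.04],
    [-0.29, -0.19, -0.04],
  ],
  dr=[
    [0, 0, 0],
    [0, 0, 0],
    [0, 0, 0],
    [0, 0, 0],
    [0, 0, 0],
    [0, 0, 0],
    [0, 0, 0],
    [0, 0, 0],
  ],
)

```text
time: 3.3
tool_pos: [0.6498, 0.0836, 0.2052]
tool_rot: [3.141, 0.0, 3.041]
contact_force: [0.9, 0.5, -1.8]
opening: 0.0396
grip_force: 30.0
```

Request:
arm_command(
  fingers=[1, 1, 1],
  travel=[
    [0, 0, 0],
    [0, 0, 0],
    [0, 0, 0],
  ],
  dr=[
    [0, 0, 0],
    [0, 0, 0],
    [0, 0, 0],
  ],
)

```text
time: 3.55
tool_pos: [0.6478, 0.085, 0.2043]
tool_rot: [3.141, -0.002, 3.041]
contact_force: [-0.8, -0.1, -1.1]
opening: 0.0395
grip_force: 30.0
```

Run:
```python
from plan import *
c=read_camera('wrist'); cv2.imwrite('pics/w2.png',c['color'])
r=bw(0.05,0.0975)
plan((*r,0.165,174.7))
for y in (.0975,.0325,-.0325,-.0975): print([np.round(proj(c,[*bw(a,y+b),.06])).astype(int).tolist() for a in(.0025,.0975) for b in (-.0225,.0225)])
```

```text
now [0.6476 0.0857 0.2047] [ 1.800e+02 -1.000e-01  1.743e+02] t 3.6 op 0.0397 F [-1.3  0.  -0.6] q [ 0.01  0.6   1.16  0.    1.38 -1.46]
travel [0.0202, -0.0189, 0.0397] dr [0.0, -0.1, -0.4]
[[281, 125], [325, 124], [284, 215], [326, 214]]
[[217, 126], [261, 125], [225, 215], [266, 215]]
[[154, 127], [197, 126], [167, 215], [207, 215]]
[[94, 129], [135, 128], [111, 216], [150, 215]]
```

View pics/w2.png

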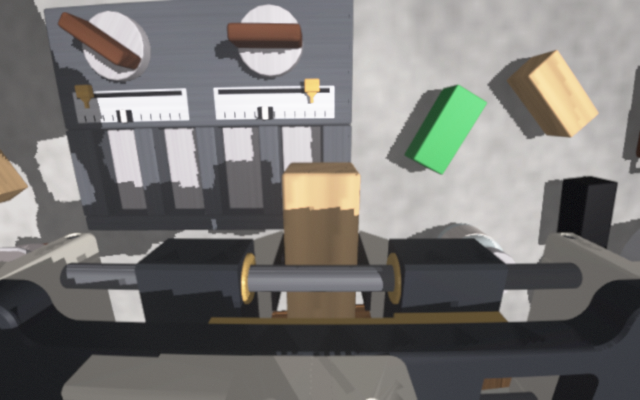

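Run:
```python
import cv2
a=cv2.imread('pics/w2.png')[115:235,80:340]
a=cv2.convertScaleAbs(a,alpha=1.8); cv2.imwrite('pics/w2c.png',cv2.resize(a,None,fx=3,fy=3,interpolation=cv2.INTER_CUBIC))
```

```text
(no output)
```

View pics/w2c.png

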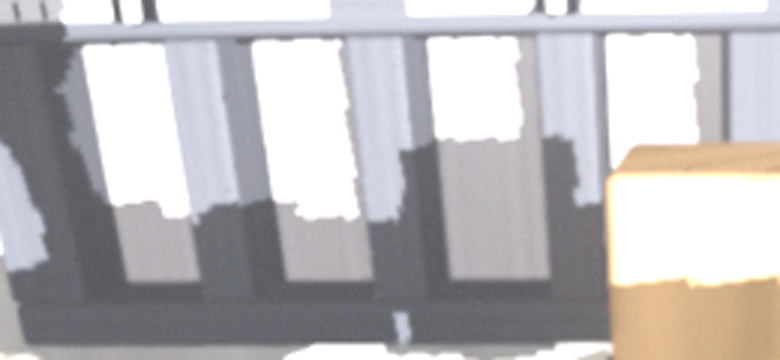

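Run:
```python
from plan import *
c=read_camera('wrist');s=observe();R=Ro.from_euler('xyz',s['tool_rot']).as_matrix();p=np.array(s['tool_pos'])
for z in (.0235,-.0165): print([np.round(proj(c,p+R@[.045,y,z]),1).tolist() for y in(-.02,.02)])
g=cv2.cvtColor(c['color'],cv2.COLOR_BGR2HSV);m=cv2.inRange(g,(10,70,70),(24,200,255));
for r in (164,167,170,174,178,182,186,200): q=np.where(m[r,250:400])[0]+250;print(r,(q.min(),q.max(),len(q)) if len(q) else None)
print(np.where(m[:,320])[0][:1])
```

```text
[[290.3, 165.9], [354.4, 165.9]]
[[282.1, 178.6], [363.4, 178.5]]
164 (np.int64(291), np.int64(351), 61)
167 (np.int64(289), np.int64(353), 65)
170 (np.int64(287), np.int64(355), 69)
174 (np.int64(283), np.int64(358), 76)
178 (np.int64(282), np.int64(359), 78)
182 (np.int64(282), np.int64(359), 78)
186 (np.int64(282), np.int64(359), 78)
200 (np.int64(283), np.int64(358), 76)
[163]
```

Run:
```python
from plan import *
r=bw(0.0525,0.0962);print(r)
plan((*r,0.11,174.7))
```

```text
[0.6279616  0.06733926]
now [0.6475 0.086  0.2051] [180.   -0.  174.3] t 3.6 op 0.0395 F [-0.3  0.4 -1.4] q [ 0.01  0.6   1.16  0.    1.38 -1.46]
travel [0.0176, -0.0205, 0.0951] dr [0.0, -0.0, -0.4]
```

Request:
arm_command(
  fingers=[1, 1, 1, 1, 1, 1, 1],
  travel=[
    [0.0175, -0.0205, 0.02],
    [0.0175, -0.0205, 0.05],
    [0.0175, -0.0205, 0.08],
    [0.0175, -0.0205, 0.095],
    [0.0175, -0.0205, 0.095],
    [0.0175, -0.0205, 0.095],
    [0.0175, -0.0205, 0.095],
  ],
  dr=[
    [0, 0, -0.4],
    [0, 0, -0.4],
    [0, 0, -0.4],
    [0, 0, -0.4],
    [0, 0, -0.4],
    [0, 0, -0.4],
    [0, 0, -0.4],
  ],
)

```text
time: 4.23
tool_pos: [0.6298, 0.067, 0.1117]
tool_rot: [3.141, 0.003, 3.049]
contact_force: [0.4, 0.0, -1.5]
opening: 0.0398
grip_force: 30.0
```

Run:
```python
from plan import *
r=bw(0.0525,0.0962);plan((*r,0.085,174.7),(*r,.065,174.7))
```

```text
now [0.6298 0.067  0.1117] [180.    0.2 174.7] t 4.2 op 0.0398 F [ 0.4  0.  -1.5] q [-0.01  0.64  1.36  0.    1.14 -1.49]
travel [0.002, 0.0001, 0.0267] dr [0.0, 0.2, 0.0]
travel [0.002, 0.0001, 0.0467] dr [0.0, 0.2, 0.0]
```

Request:
arm_command(
  fingers=[1, 1, 1, 1, 1, 1, 1, 1],
  travel=[
    [0.002, 0, 0.01],
    [0.002, 0, 0.02],
    [0.002, 0, 0.026],
    [0.002, 0, 0.03],
    [0.002, 0, 0.034],
    [0.002, 0, 0.038],
    [0.002, 0, 0.042],
    [0.002, 0, 0.046],
  ],
  dr=[
    [0, 0, 0],
    [0, 0, 0],
    [0, 0, 0],
    [0, 0, 0],
    [0, 0, 0],
    [0, 0, 0],
    [0, 0, 0],
    [0, 0, 0],
  ],
)

```text
time: 4.9
tool_pos: [0.6272, 0.0665, 0.0634]
tool_rot: [3.141, 0.0, 3.048]
contact_force: [0.0, 0.2, 3.9]
opening: 0.0401
grip_force: 3.0
```

Request:
arm_command(
  fingers=[1],
  travel=[
    [0, 0, 0],
  ],
  dr=[
    [0, 0, 0],
  ],
)

```text
time: 4.98
tool_pos: [0.627, 0.0665, 0.0631]
tool_rot: [3.142, -0.0, 3.048]
contact_force: [0.2, -0.3, -1.9]
opening: 0.0397
grip_force: 3.0
```

Request:
arm_command(
  fingers=[-0.1, -0.1, -0.1, -0.1, -0.1, -0.1, -0.1, -0.1],
  travel=[
    [0, 0, 0],
    [0, 0, 0],
    [0, 0, -0.02],
    [0, 0, -0.05],
    [-0.02, 0, -0.09],
    [-0.05, 0, -0.13],
    [-0.05, 0, -0.13],
    [-0.05, 0, -0.13],
  ],
  dr=[
    [0, 0, 0],
    [0, 0, 0],
    [0, 0, 0],
    [0, 0, 0],
    [0, 0, 0],
    [0, 0, 0],
    [0, 0, 0],
    [0, 0, 0],
  ],
)

```text
time: 5.65
tool_pos: [0.6799, 0.0615, 0.198]
tool_rot: [3.141, 0.009, 3.048]
contact_force: [0.8, -0.1, -0.3]
opening: 0.0506
grip_force: 0.0
```

Run:
```python
from plan import *
c=read_camera('wrist'); cv2.imwrite('pics/w3.png',c['color'])
for z in (.06,.078):
  print(z,[np.round(proj(c,[*bw(.0525+a,.0962+b),z])).astype(int).tolist() for a in(-.045,.045) for b in (-.02,.02)])
r=bw(0.0525,.0962)
plan((*r,.085,174.7),(*r,.058,174.7))
```

```text
0.06 [[302, 92], [343, 92], [303, 184], [342, 184]]
0.078 [[300, 90], [345, 90], [302, 188], [343, 188]]
now [0.6777 0.0617 0.195 ] [180.    0.2 174.6] t 5.7 op 0.051 F [-0.6  0.6 -1.1] q [-0.02  0.66  1.09  0.    1.4  -1.5 ]
travel [0.0504, 0.0009, 0.1098] dr [0.0, 0.2, -0.1]
travel [0.0505, 0.0009, 0.1368] dr [0.0, 0.2, -0.1]
```

View pics/w3.png

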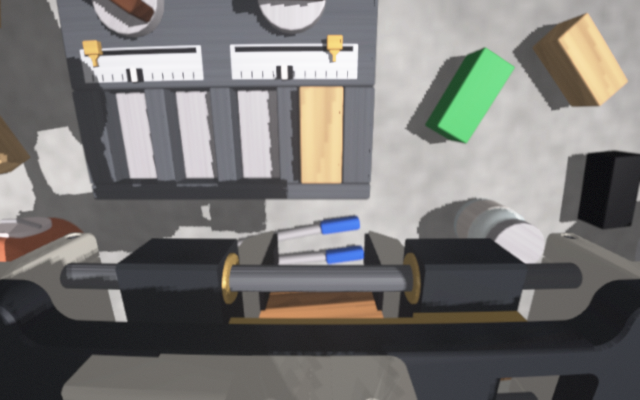

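Brick 1 is seated in recess 0, at (300-343, 87-183). I press it down with the fingers shut.

Request:
arm_command(
  fingers=[1, 1, 1, 1, 1, 1, 1, 1],
  travel=[
    [0.025, 0, 0.03],
    [0.05, 0, 0.06],
    [0.05, 0, 0.09],
    [0.05, 0, 0.105],
    [0.05, 0, 0.113],
    [0.05, 0, 0.12],
    [0.05, 0, 0.127],
    [0.05, 0, 0.134],
  ],
  dr=[
    [0, 0, 0],
    [0, 0, 0],
    [0, 0, 0],
    [0, 0, 0],
    [0, 0, 0],
    [0, 0, 0],
    [0, 0, 0],
    [0, 0, 0],
  ],
)

```text
time: 6.37
tool_pos: [0.6277, 0.0665, 0.0606]
tool_rot: [3.141, 0.002, 3.048]
contact_force: [-1.2, -0.2, 6.0]
opening: 0.0024
grip_force: 3.1
```

Request:
arm_command(
  fingers=[1, 1, 1],
  travel=[
    [0, 0, 0.003],
    [0, 0, 0.005],
    [0, 0, 0.005],
  ],
  dr=[
    [0, 0, 0],
    [0, 0, 0],
    [0, 0, 0],
  ],
)

```text
time: 6.62
tool_pos: [0.6284, 0.0666, 0.0599]
tool_rot: [3.141, 0.005, 3.049]
contact_force: [-9.3, 0.3, 28.8]
opening: 0.0004
grip_force: 14.1
```

Request:
arm_command(
  fingers=[1, 1, 1, -0.35, -0.35, -0.35, -0.35, -0.35],
  travel=[
    [0, 0, -0.04],
    [0, 0, -0.08],
    [0, 0, -0.12],
    [0.01, -0.04, -0.12],
    [0.02, -0.08, -0.12],
    [0.03, -0.12, -0.12],
    [0.03, -0.16, -0.12],
    [0.03, -0.2, -0.12],
  ],
  dr=[
    [0, 0, 0],
    [0, 0, 0],
    [0, 0, 0],
    [0, 0, -7],
    [0, 0, -14],
    [0, 0, -21],
    [0, 0, -28],
    [0, 0, -35],
  ],
)

```text
time: 7.28
tool_pos: [0.5785, -0.1257, 0.1755]
tool_rot: [-3.141, 0.001, -2.637]
contact_force: [0.4, -0.3, 0.3]
opening: 0.0294
grip_force: 0.0
```

Run:
```python
from plan import *
from meas import bricks
for b in bricks(read_camera('top')): 
    if abs(b[2][1])<.6: print(b)
plan((0.5728,0.3594,0.17,219),(0.5728,0.3594,0.025,219))
```

```text
(410, 235, [0.4277, -0.2974], 73, 41, -14.4, [0.428, -0.298, 0.038])
(210, 193, [0.5732, 0.3589], 90, 41, 38.8, [0.573, 0.359, 0.04])
(299, 176, [0.6264, 0.0691], 90, 40, -5.4, [0.624, 0.068, 0.059])
now [ 0.5782 -0.1333  0.1753] [-1.797e+02 -1.000e-01 -1.506e+02] t 7.3 op 0.0331 F [ 1.  -5.6  0.9] q [-0.35  0.51  1.41 -0.    1.22 -2.44]
travel [-0.2368, 0.4322, 0.003] dr [-0.3, -0.1, -9.6]
travel [-0.237, 0.4329, 0.148] dr [-0.3, -0.1, -9.6]
```

I shifted to the wrong side in y, but at a clear height. I'm now near brick 4, so I take that one next.

Run:
```python
from plan import *
plan((0.5839,-0.3373,0.17,203.1),(0.5839,-0.3373,0.025,203.1))
```

```text
now [ 0.5782 -0.1333  0.1753] [-1.797e+02 -1.000e-01 -1.506e+02] t 7.3 op 0.0331 F [ 1.  -5.6  0.9] q [-0.35  0.51  1.41 -0.    1.22 -2.44]
travel [0.095, -0.1805, 0.0063] dr [-0.3, -0.1, 6.3]
travel [0.0949, -0.1798, 0.1513] dr [-0.3, -0.1, 6.3]
```

Request:
arm_command(
  fingers=[-0.35, -0.35, -0.35, -0.35, -0.35, -0.35, -0.35, -0.35],
  travel=[
    [0.02, -0.036, 0.0],
    [0.04, -0.072, 0.0],
    [0.06, -0.108, 0.0],
    [0.08, -0.15, 0.0],
    [0.095, -0.18, 0.0],
    [0.095, -0.18, 0.0],
    [0.095, -0.18, 0.0],
    [0.095, -0.18, 0.0],
  ],
  dr=[
    [0, 0, 3],
    [0, 0, 6.3],
    [0, 0, 6.3],
    [0, 0, 6.3],
    [0, 0, 6.3],
    [0, 0, 6.3],
    [0, 0, 6.3],
    [0, 0, 6.3],
  ],
)

```text
time: 8.0
tool_pos: [0.5817, -0.3273, 0.1744]
tool_rot: [3.141, 0.0, -2.754]
contact_force: [0.5, 0.0, 0.3]
opening: 0.0619
grip_force: 0.0
```

```bash
cat > wb.py <<'E'
from plan import *
def wbrick(c=None,z=.04):
    """bricks in the wrist view: minAreaRect of their top faces on plane z"""
    c=c or read_camera('wrist');h=cv2.cvtColor(c['color'],cv2.COLOR_BGR2HSV);m=cv2.inRange(h,(10,70,100),(24,200,255))
    m=cv2.morphologyEx(m,cv2.MORPH_OPEN,np.ones((3,3)));m[238:]=0
    for k in cv2.findContours(m,cv2.RETR_EXTERNAL,cv2.CHAIN_APPROX_NONE)[0]:
        if cv2.contourArea(k)<900: continue
        P=np.array([onz(c,*p,z)[:2] for p in k[:,0].astype(float)],np.float32)*1000
        (x,y),(w,h2),a=cv2.minAreaRect(P)
        if w<h2:a+=90
        print('wrist brick',cv2.boundingRect(k),round(x/1000,4),round(y/1000,4),round(w),round(h2),round((a+90)%180-90,1))
E
python3 - <<'E'
from wb import *
wbrick()
plan((0.5839,-0.3373,0.17,203.1),(0.5839,-0.3373,0.025,203.1))
E
```

```text
wrist brick (289, 144, 39, 85) 0.5817 -0.3418 89 39 22.5
wrist brick (370, 0, 94, 97) 0.4187 -0.2997 39 90 -16.7
now [ 0.5819 -0.3266  0.1747] [ 180.     0.  -157.7] t 8.1 op 0.0617 F [ 0.  -0.6  0.1] q [-0.63  0.65  1.16  0.    1.33 -2.59]
travel [0.0022, -0.0107, 0.0047] dr [0.0, 0.0, -0.8]
travel [0.0023, -0.0108, 0.1497] dr [0.0, 0.0, -0.8]
```

Request:
arm_command(
  fingers=[-0.35, -0.35, -0.35, -0.35, -0.35, -0.35, -0.35, -0.35],
  travel=[
    [0.0045, -0.0125, 0.03],
    [0.0045, -0.0125, 0.06],
    [0.0045, -0.0125, 0.1],
    [0.0045, -0.0125, 0.13],
    [0.0045, -0.0125, 0.149],
    [0.0045, -0.0125, 0.149],
    [0.0045, -0.0125, 0.149],
    [0.0045, -0.0125, 0.149],
  ],
  dr=[
    [0, 0, -0.5],
    [0, 0, -0.5],
    [0, 0, -0.5],
    [0, 0, -0.5],
    [0, 0, -0.5],
    [0, 0, -0.5],
    [0, 0, -0.5],
    [0, 0, -0.5],
  ],
)

```text
time: 8.72
tool_pos: [0.5837, -0.3408, 0.0278]
tool_rot: [-3.139, 0.002, -2.743]
contact_force: [-0.1, -0.1, 0.4]
opening: 0.0618
grip_force: 0.0
```

Request:
arm_command(
  fingers=[1, 1, 1, 1, 1, 1, 1, 1],
  travel=[
    [0, 0, 0],
    [0, 0, 0],
    [0, 0, 0],
    [0, 0, 0],
    [0, 0, -0.03],
    [0, 0, -0.07],
    [0, 0, -0.11],
    [0, 0, -0.15],
  ],
  dr=[
    [0, 0, 0],
    [0, 0, 0],
    [0, 0, 0],
    [0, 0, 0],
    [0, 0, 0],
    [0, 0, 0],
    [0, 0, 0],
    [0, 0, 0],
  ],
)

```text
time: 9.38
tool_pos: [0.5819, -0.3409, 0.1772]
tool_rot: [3.141, -0.0, -2.745]
contact_force: [1.7, -0.7, -0.9]
opening: 0.0397
grip_force: 30.0
```

Run:
```python
from plan import *
r=bw(0.0525,-0.0988)
plan((*r,0.17,174.7))
```

```text
now [ 0.5819 -0.3409  0.1772] [ 180.    -0.  -157.3] t 9.4 op 0.0397 F [ 1.7 -0.7 -0.9] q [-0.64  0.66  1.13  0.    1.35 -2.61]
travel [-0.1086, 0.1866, 0.0073] dr [0.0, -0.0, 28.0]
```

Request:
arm_command(
  fingers=[1, 1, 1, 1, 1, 1, 1, 1],
  travel=[
    [-0.02, 0.035, 0],
    [-0.04, 0.07, 0],
    [-0.06, 0.105, 0],
    [-0.08, 0.14, 0],
    [-0.1, 0.17, 0],
    [-0.1085, 0.1865, 0],
    [-0.1085, 0.1865, 0],
    [-0.1085, 0.1865, 0],
  ],
  dr=[
    [0, 0, 5],
    [0, 0, 10],
    [0, 0, 15],
    [0, 0, 20],
    [0, 0, 25],
    [0, 0, 28],
    [0, 0, 28],
    [0, 0, 28],
  ],
)

```text
time: 10.05
tool_pos: [0.6104, -0.1262, 0.1759]
tool_rot: [-3.141, 0.0, 3.053]
contact_force: [0.0, -0.3, -1.6]
opening: 0.0398
grip_force: 30.0
```

Request:
arm_command(
  fingers=[1, 1],
  travel=[
    [0, 0, 0],
    [0, 0, 0],
  ],
  dr=[
    [0, 0, 0],
    [0, 0, 0],
  ],
)

```text
time: 10.22
tool_pos: [0.6102, -0.1286, 0.1756]
tool_rot: [-3.141, 0.0, 3.049]
contact_force: [-0.6, 0.2, 0.2]
opening: 0.0398
grip_force: 30.0
```

```bash
cat >> wb.py <<'E'
def inhand():
    c=read_camera('wrist');g=cv2.cvtColor(c['color'],cv2.COLOR_BGR2HSV);m=cv2.inRange(g,(10,70,70),(24,200,255))
    q=np.where(m[100:230,320])[0]+100;q=q[q>130]
    print('first rows',q[:1]);
    for r in (164,170,178,190): a=np.where(m[r,250:400])[0]+250;print(r,(a.min(),a.max()) if len(a) else None)
E
python3 - <<'E'
from wb import *
inhand()
r=bw(0.0525,-0.0988)
plan((*r,0.11,174.7))
E
```

```text
first rows [169]
164 None
170 (np.int64(291), np.int64(351))
178 (np.int64(285), np.int64(356))
190 (np.int64(282), np.int64(358))
now [ 0.6101 -0.1286  0.1756] [-180.    -0.   174.7] t 10.3 op 0.0396 F [-0.4  0.4 -0.7] q [-0.33  0.56  1.31 -0.    1.27 -1.81]
travel [0.0003, 0.0018, 0.0656] dr [-0.0, -0.0, -0.0]
```

Request:
arm_command(
  fingers=[1, 1, 1, 1, 1, 1, 1, 1],
  travel=[
    [0.004, 0.002, 0.03],
    [0.004, 0.002, 0.06],
    [0.004, 0.002, 0.08],
    [0.004, 0.002, 0.08],
    [0.004, 0.002, 0.08],
    [0.004, 0.002, 0.08],
    [0.004, 0.002, 0.08],
    [0.004, 0.002, 0.08],
  ],
  dr=[
    [0, 0, 0],
    [0, 0, 0],
    [0, 0, 0],
    [0, 0, 0],
    [0, 0, 0],
    [0, 0, 0],
    [0, 0, 0],
    [0, 0, 0],
  ],
)

```text
time: 10.93
tool_pos: [0.6074, -0.1253, 0.0974]
tool_rot: [-3.141, 0.003, 3.05]
contact_force: [0.1, -0.4, -1.8]
opening: 0.0398
grip_force: 30.0
```

Run:
```python
from wb import *
r=bw(0.0487,-0.0988)
plan((*r,0.067,174.7))
```

```text
now [ 0.6074 -0.1253  0.0974] [-180.     0.2  174.7] t 10.9 op 0.0398 F [ 0.1 -0.4 -1.8] q [-0.33  0.63  1.42  0.    1.09 -1.81]
travel [0.0013, -0.0013, 0.0304] dr [-0.0, 0.2, 0.0]
```

Request:
arm_command(
  fingers=[1, 1, 1, 1, 1, 1, 1, 1],
  travel=[
    [0.001, -0.0015, 0.005],
    [0.001, -0.0015, 0.009],
    [0.001, -0.0015, 0.014],
    [0.001, -0.0015, 0.018],
    [0.001, -0.0015, 0.022],
    [0.001, -0.0015, 0.026],
    [0.001, -0.0015, 0.029],
    [0.001, -0.0015, 0.031],
  ],
  dr=[
    [0, 0, 0],
    [0, 0, 0],
    [0, 0, 0],
    [0, 0, 0],
    [0, 0, 0],
    [0, 0, 0],
    [0, 0, 0],
    [0, 0, 0],
  ],
)

```text
time: 11.6
tool_pos: [0.6052, -0.1261, 0.0642]
tool_rot: [3.141, -0.001, 3.05]
contact_force: [-2.5, 0.4, 4.3]
opening: 0.0399
grip_force: 30.0
```

Request:
arm_command(
  fingers=[1],
  travel=[
    [0, 0, 0],
  ],
  dr=[
    [0, 0, 0],
  ],
)

```text
time: 11.68
tool_pos: [0.6053, -0.1261, 0.0644]
tool_rot: [3.141, -0.0, 3.05]
contact_force: [-0.2, -0.5, -1.1]
opening: 0.0398
grip_force: 30.0
```

Request:
arm_command(
  fingers=[-0.1, -0.1, -0.1, -0.1, -0.1, -0.1, -0.1, -0.1],
  travel=[
    [0, 0, 0],
    [0, 0, 0],
    [0, 0, -0.02],
    [0, 0, -0.05],
    [-0.02, 0, -0.09],
    [-0.05, 0, -0.13],
    [-0.05, 0, -0.13],
    [-0.05, 0, -0.13],
  ],
  dr=[
    [0, 0, 0],
    [0, 0, 0],
    [0, 0, 0],
    [0, 0, 0],
    [0, 0, 0],
    [0, 0, 0],
    [0, 0, 0],
    [0, 0, 0],
  ],
)

```text
time: 12.35
tool_pos: [0.6582, -0.1314, 0.1989]
tool_rot: [-3.14, 0.009, 3.05]
contact_force: [-0.4, 0.5, -0.7]
opening: 0.0505
grip_force: 0.0
```

Run:
```python
from wb import *
wbrick(z=.078)
r=bw(0.0525,-0.0988);print(r)
plan((*r,.085,174.7),(*r,.058,174.7))
```

```text
wrist brick (485, 94, 53, 91) 0.6209 0.0529 39 85 -5.6
wrist brick (300, 90, 44, 97) 0.6051 -0.1269 40 89 -5.2
[ 0.60994933 -0.12682706]
now [ 0.656  -0.1309  0.1958] [-180.     0.2  174.8] t 12.4 op 0.0507 F [ 0.1  0.1 -0.9] q [-0.31  0.63  1.13  0.    1.38 -1.79]
travel [0.0466, -0.0001, 0.1107] dr [-0.0, 0.2, 0.1]
travel [0.0466, -0.0001, 0.1377] dr [-0.0, 0.2, 0.1]
```

Request:
arm_command(
  fingers=[1, 1, 1, 1, 1, 1, 1, 1],
  travel=[
    [0.025, 0, 0.03],
    [0.048, 0, 0.06],
    [0.048, 0, 0.09],
    [0.048, 0, 0.106],
    [0.048, 0, 0.114],
    [0.048, 0, 0.121],
    [0.048, 0, 0.128],
    [0.048, 0, 0.135],
  ],
  dr=[
    [0, 0, 0],
    [0, 0, 0],
    [0, 0, 0],
    [0, 0, 0],
    [0, 0, 0],
    [0, 0, 0],
    [0, 0, 0],
    [0, 0, 0],
  ],
)

```text
time: 13.07
tool_pos: [0.6079, -0.1266, 0.0606]
tool_rot: [-3.141, 0.002, 3.05]
contact_force: [-0.7, 0.2, 6.9]
opening: 0.0025
grip_force: 3.3
```

Request:
arm_command(
  fingers=[1, 1, 1],
  travel=[
    [0, 0, 0.003],
    [0, 0, 0.005],
    [0, 0, 0.005],
  ],
  dr=[
    [0, 0, 0],
    [0, 0, 0],
    [0, 0, 0],
  ],
)

```text
time: 13.32
tool_pos: [0.6085, -0.1269, 0.0599]
tool_rot: [-3.14, 0.005, 3.05]
contact_force: [-8.7, 1.6, 29.9]
opening: 0.0003
grip_force: 14.8
```

Run:
```python
from plan import *
plan((0.4180,-0.297,0.17,164.2))
```

```text
now [ 0.6085 -0.1269  0.0599] [-179.9    0.3  174.8] t 13.3 op 0.0003 F [-8.7  1.6 29.9] q [-0.33  0.68  1.45 -0.    1.01 -1.81]
travel [0.1736, -0.187, -0.1106] dr [-0.1, 0.3, 10.6]
```

Request:
arm_command(
  fingers=[1, 1, 1, -0.35, -0.35, -0.35, -0.35, -0.35],
  travel=[
    [0, 0, -0.04],
    [0, 0, -0.08],
    [0, 0, -0.11],
    [0.03, -0.03, -0.11],
    [0.06, -0.06, -0.11],
    [0.09, -0.09, -0.11],
    [0.12, -0.12, -0.11],
    [0.15, -0.15, -0.11],
  ],
  dr=[
    [0, 0, 0],
    [0, 0, 0],
    [0, 0, 0],
    [0, 0, 3],
    [0, 0, 6],
    [0, 0, 9],
    [0, 0, 10.6],
    [0, 0, 10.6],
  ],
)

```text
time: 13.98
tool_pos: [0.4457, -0.2603, 0.1651]
tool_rot: [-3.141, 0.001, 2.864]
contact_force: [1.0, -0.5, 0.0]
opening: 0.0293
grip_force: 0.0
```

Request:
arm_command(
  fingers=[-0.35, -0.35, -0.35],
  travel=[
    [0.017, -0.041, 0],
    [0.017, -0.041, 0],
    [0.017, -0.041, 0],
  ],
  dr=[
    [0, 0, 0],
    [0, 0, 0],
    [0, 0, 0],
  ],
)

```text
time: 14.23
tool_pos: [0.4184, -0.2962, 0.1651]
tool_rot: [-3.141, 0.001, 2.86]
contact_force: [0.2, -0.8, -0.3]
opening: 0.0488
grip_force: 0.0
```

Run:
```python
from wb import *
wbrick()
plan((0.4182,-0.2975,0.026,164.0))
```

```text
wrist brick (299, 147, 40, 88) 0.4155 -0.2985 39 90 -16.1
now [ 0.4194 -0.2949  0.165 ] [1.80e+02 1.00e-01 1.64e+02] t 14.3 op 0.0537 F [0.3 0.7 1. ] q [-0.76  0.38  1.65  0.    1.11 -2.05]
travel [0.0006, -0.0028, 0.139] dr [0.0, 0.1, 0.0]
```

Request:
arm_command(
  fingers=[-0.35, -0.35, -0.35, -0.35, -0.35, -0.35, -0.35, -0.35],
  travel=[
    [0.001, -0.0035, 0.03],
    [0.001, -0.0035, 0.06],
    [0.001, -0.0035, 0.1],
    [0.001, -0.0035, 0.125],
    [0.001, -0.0035, 0.139],
    [0.001, -0.0035, 0.14],
    [0.001, -0.0035, 0.14],
    [0.001, -0.0035, 0.14],
  ],
  dr=[
    [0, 0, 0],
    [0, 0, 0],
    [0, 0, 0],
    [0, 0, 0],
    [0, 0, 0],
    [0, 0, 0],
    [0, 0, 0],
    [0, 0, 0],
  ],
)

```text
time: 14.95
tool_pos: [0.419, -0.2972, 0.0256]
tool_rot: [-3.141, 0.002, 2.866]
contact_force: [-0.1, 0.4, 0.2]
opening: 0.0621
grip_force: 0.0
```

Request:
arm_command(
  fingers=[1, 1, 1, 1, 1, 1, 1, 1],
  travel=[
    [0, 0, 0],
    [0, 0, 0],
    [0, 0, 0],
    [0, 0, 0],
    [0, 0, -0.03],
    [0, 0, -0.07],
    [0, 0, -0.11],
    [0, 0, -0.15],
  ],
  dr=[
    [0, 0, 0],
    [0, 0, 0],
    [0, 0, 0],
    [0, 0, 0],
    [0, 0, 0],
    [0, 0, 0],
    [0, 0, 0],
    [0, 0, 0],
  ],
)

```text
time: 15.62
tool_pos: [0.4172, -0.2971, 0.1763]
tool_rot: [3.141, -0.001, 2.865]
contact_force: [1.2, -1.2, -1.9]
opening: 0.0396
grip_force: 30.0
```

Run:
```python
from plan import *
r=bw(0.0525,-0.0338)
plan((*r,0.175,174.7))
```

```text
now [ 0.4172 -0.2971  0.1763] [ 1.800e+02 -1.000e-01  1.641e+02] t 15.6 op 0.0396 F [ 1.2 -1.2 -1.9] q [-0.77  0.37  1.64  0.    1.14 -2.06]
travel [-0.127, 0.2804, 0.0014] dr [0.0, -0.0, -10.6]
```

Request:
arm_command(
  fingers=[1, 1, 1, 1, 1, 1, 1, 1],
  travel=[
    [-0.016, 0.035, 0],
    [-0.032, 0.07, 0],
    [-0.048, 0.105, 0],
    [-0.064, 0.14, 0],
    [-0.08, 0.175, 0],
    [-0.096, 0.21, 0],
    [-0.112, 0.245, 0],
    [-0.127, 0.28, 0],
  ],
  dr=[
    [0, 0, -2],
    [0, 0, -4],
    [0, 0, -6],
    [0, 0, -8],
    [0, 0, -10.6],
    [0, 0, -10.6],
    [0, 0, -10.6],
    [0, 0, -10.6],
  ],
)

```text
time: 16.28
tool_pos: [0.6172, -0.0612, 0.1747]
tool_rot: [3.142, -0.0, 3.05]
contact_force: [0.6, -0.7, -1.3]
opening: 0.0398
grip_force: 30.0
```

Request:
arm_command(
  fingers=[1, 1, 1],
  travel=[
    [0, 0, 0],
    [0, 0, 0],
    [0, 0, 0],
  ],
  dr=[
    [0, 0, 0],
    [0, 0, 0],
    [0, 0, 0],
  ],
)

```text
time: 16.53
tool_pos: [0.6159, -0.0628, 0.1743]
tool_rot: [-3.141, -0.001, 3.05]
contact_force: [-0.5, 0.5, -1.4]
opening: 0.0398
grip_force: 30.0
```

Run:
```python
from wb import *
inhand()
r=bw(0.0525,-0.0338)
plan((*r,0.095,174.7))
```

```text
first rows [167]
164 (np.int64(250), np.int64(274))
170 (np.int64(250), np.int64(353))
178 (np.int64(250), np.int64(359))
190 (np.int64(250), np.int64(359))
now [ 0.6157 -0.0635  0.1745] [-1.800e+02 -1.000e-01  1.747e+02] t 16.6 op 0.04 F [ 0.4 -1.8 -1.9] q [-0.23  0.56  1.32 -0.    1.26 -1.7 ]
travel [-0.0002, 0.0014, 0.0795] dr [-0.0, -0.1, 0.0]
```

Request:
arm_command(
  fingers=[1, 1, 1, 1, 1, 1, 1, 1],
  travel=[
    [0.0025, 0.0015, 0.03],
    [0.0025, 0.0015, 0.06],
    [0.0025, 0.0015, 0.08],
    [0.0025, 0.0015, 0.08],
    [0.0025, 0.0015, 0.08],
    [0.0025, 0.0015, 0.08],
    [0.0025, 0.0015, 0.08],
    [0.0025, 0.0015, 0.08],
  ],
  dr=[
    [0, 0, 0],
    [0, 0, 0],
    [0, 0, 0],
    [0, 0, 0],
    [0, 0, 0],
    [0, 0, 0],
    [0, 0, 0],
    [0, 0, 0],
  ],
)

```text
time: 17.25
tool_pos: [0.6149, -0.0615, 0.0966]
tool_rot: [-3.141, 0.003, 3.049]
contact_force: [0.1, 0.4, -1.2]
opening: 0.0394
grip_force: 30.0
```

Run:
```python
from wb import *
r=bw(0.050,-0.0338)
plan((*r,0.067,174.7))
```

```text
now [ 0.6149 -0.0615  0.0966] [-180.     0.2  174.7] t 17.2 op 0.0394 F [ 0.1  0.4 -1.2] q [-0.22  0.63  1.43  0.    1.08 -1.7 ]
travel [0.0015, -0.0005, 0.0295] dr [-0.0, 0.2, 0.0]
```

Request:
arm_command(
  fingers=[1, 1, 1, 1, 1, 1, 1, 1],
  travel=[
    [0.0015, -0.0005, 0.005],
    [0.0015, -0.0005, 0.009],
    [0.0015, -0.0005, 0.014],
    [0.0015, -0.0005, 0.018],
    [0.0015, -0.0005, 0.022],
    [0.0015, -0.0005, 0.026],
    [0.0015, -0.0005, 0.029],
    [0.0015, -0.0005, 0.031],
  ],
  dr=[
    [0, 0, 0],
    [0, 0, 0],
    [0, 0, 0],
    [0, 0, 0],
    [0, 0, 0],
    [0, 0, 0],
    [0, 0, 0],
    [0, 0, 0],
  ],
)

```text
time: 17.92
tool_pos: [0.6123, -0.0613, 0.0631]
tool_rot: [3.141, -0.001, 3.05]
contact_force: [-2.0, 0.6, 4.3]
opening: 0.0398
grip_force: 30.0
```

Request:
arm_command(
  fingers=[1],
  travel=[
    [0, 0, 0],
  ],
  dr=[
    [0, 0, 0],
  ],
)

```text
time: 18.0
tool_pos: [0.6124, -0.0614, 0.0633]
tool_rot: [3.141, -0.0, 3.05]
contact_force: [-0.7, -0.2, -2.1]
opening: 0.0395
grip_force: 30.0
```

Request:
arm_command(
  fingers=[-0.1, -0.1, -0.1, -0.1, -0.1, -0.1, -0.1, -0.1],
  travel=[
    [0, 0, 0],
    [0, 0, 0],
    [0, 0, -0.02],
    [0, 0, -0.05],
    [-0.02, 0, -0.09],
    [-0.05, 0, -0.13],
    [-0.05, 0, -0.13],
    [-0.05, 0, -0.13],
  ],
  dr=[
    [0, 0, 0],
    [0, 0, 0],
    [0, 0, 0],
    [0, 0, 0],
    [0, 0, 0],
    [0, 0, 0],
    [0, 0, 0],
    [0, 0, 0],
  ],
)

```text
time: 18.67
tool_pos: [0.6653, -0.0666, 0.198]
tool_rot: [-3.141, 0.009, 3.05]
contact_force: [-0.4, -0.5, 0.9]
opening: 0.0503
grip_force: 0.0
```

Run:
```python
from wb import *
wbrick(z=.078)
r=bw(0.0525,-0.0338);print(r)
plan((*r,.085,174.7),(*r,.058,174.7))
```

```text
wrist brick (424, 91, 51, 92) 0.6211 0.0568 40 84 -5.4
wrist brick (234, 90, 45, 93) 0.6045 -0.1222 38 85 -5.3
wrist brick (300, 89, 44, 97) 0.6113 -0.0621 40 88 -5.5
[ 0.61595342 -0.06210495]
now [ 0.6632 -0.0662  0.1949] [-180.     0.2  174.7] t 18.7 op 0.0504 F [-0.3 -0.2 -1.3] q [-0.21  0.63  1.14  0.    1.37 -1.69]
travel [0.0477, -0.0002, 0.1098] dr [-0.0, 0.2, 0.0]
travel [0.0478, -0.0002, 0.1368] dr [-0.0, 0.2, 0.0]
```

Request:
arm_command(
  fingers=[1, 1, 1, 1, 1, 1, 1, 1],
  travel=[
    [0.025, 0, 0.03],
    [0.049, 0, 0.06],
    [0.049, 0, 0.09],
    [0.049, 0, 0.106],
    [0.049, 0, 0.114],
    [0.049, 0, 0.121],
    [0.049, 0, 0.128],
    [0.049, 0, 0.135],
  ],
  dr=[
    [0, 0, 0],
    [0, 0, 0],
    [0, 0, 0],
    [0, 0, 0],
    [0, 0, 0],
    [0, 0, 0],
    [0, 0, 0],
    [0, 0, 0],
  ],
)

```text
time: 19.38
tool_pos: [0.6141, -0.0617, 0.0597]
tool_rot: [-3.141, 0.002, 3.05]
contact_force: [-6.1, 2.4, 55.1]
opening: 0.0025
grip_force: 32.0
```

Request:
arm_command(
  fingers=[1, 1, 1],
  travel=[
    [0, 0, 0.003],
    [0, 0, 0.005],
    [0, 0, 0.005],
  ],
  dr=[
    [0, 0, 0],
    [0, 0, 0],
    [0, 0, 0],
  ],
)

```text
time: 19.63
tool_pos: [0.6148, -0.0619, 0.0598]
tool_rot: [-3.141, 0.006, 3.05]
contact_force: [-11.6, 1.8, 35.7]
opening: 0.0004
grip_force: 17.9
```

Run:
```python
from plan import *
from meas import bricks
for b in bricks(read_camera('top')): 
    if abs(b[2][1])<.6: print(b)
plan((0.573,0.359,0.18,219))
```

```text
(210, 193, [0.5729, 0.3593], 90, 40, 39.0, [0.573, 0.361, 0.034])
(299, 176, [0.6264, 0.0691], 90, 40, -5.4, [0.624, 0.068, 0.06])
now [ 0.6149 -0.0618  0.0598] [-179.9    0.3  174.8] t 19.7 op 0.0002 F [-12.5   1.4  36.3] q [-0.22  0.67  1.46 -0.    1.   -1.7 ]
travel [0.0794, 0.4152, -0.121] dr [-0.2, 0.3, -44.2]
```

Request:
arm_command(
  fingers=[1, 1, 1, -0.35, -0.35, -0.35, -0.35, -0.35],
  travel=[
    [0, 0, -0.04],
    [0, 0, -0.08],
    [0, 0, -0.12],
    [0.008, 0.04, -0.12],
    [0.016, 0.08, -0.12],
    [0.024, 0.12, -0.12],
    [0.032, 0.16, -0.12],
    [0.04, 0.2, -0.12],
  ],
  dr=[
    [0, 0, 0],
    [0, 0, 0],
    [0, 0, 0],
    [0, 0, -6],
    [0, 0, -12],
    [0, 0, -18],
    [0, 0, -24],
    [0, 0, -30],
  ],
)

```text
time: 20.35
tool_pos: [0.5916, 0.143, 0.1742]
tool_rot: [-3.141, 0.001, -2.705]
contact_force: [0.3, -0.3, -0.2]
opening: 0.0292
grip_force: 0.0
```

Run:
```python
from plan import *
plan((0.573,0.3595,0.17,219))
```

```text
now [0.5916 0.143  0.1742] [-1.80e+02  1.00e-01 -1.55e+02] t 20.4 op 0.0292 F [ 0.3 -0.3 -0.2] q [ 0.11  0.54  1.36  0.    1.24 -1.9 ]
travel [-0.0747, 0.2041, 0.0042] dr [-0.0, 0.1, -14.0]
```

Request:
arm_command(
  fingers=[-0.35, -0.35, -0.35, -0.35, -0.35, -0.35, -0.35, -0.35],
  travel=[
    [-0.013, 0.035, 0],
    [-0.026, 0.07, 0],
    [-0.039, 0.105, 0],
    [-0.052, 0.14, 0],
    [-0.065, 0.175, 0],
    [-0.075, 0.204, 0],
    [-0.075, 0.204, 0],
    [-0.075, 0.204, 0],
  ],
  dr=[
    [0, 0, -4],
    [0, 0, -8],
    [0, 0, -12],
    [0, 0, -14],
    [0, 0, -14],
    [0, 0, -14],
    [0, 0, -14],
    [0, 0, -14],
  ],
)

```text
time: 21.02
tool_pos: [0.5739, 0.3597, 0.1734]
tool_rot: [-3.142, 0.0, -2.462]
contact_force: [-0.2, -0.1, 0.1]
opening: 0.0617
grip_force: 0.0
```

Run:
```python
from wb import *
wbrick()
plan((0.573,0.3595,0.026,219))
```

```text
wrist brick (300, 144, 40, 87) 0.5716 0.3551 91 39 38.3
wrist brick (0, 0, 71, 95) 0.6326 0.0482 44 96 -3.1
now [0.5744 0.3582 0.1735] [-180.    -0.  -141.2] t 21.1 op 0.0618 F [-0.1 -0.2  0.4] q [ 0.44  0.67  1.13 -0.    1.35 -1.8 ]
travel [0.0003, 0.0019, 0.1475] dr [-0.0, -0.0, -0.2]
```

Request:
arm_command(
  fingers=[-0.35, -0.35, -0.35, -0.35, -0.35, -0.35, -0.35, -0.35],
  travel=[
    [0.0025, 0.0005, 0.03],
    [0.0025, 0.0005, 0.06],
    [0.0025, 0.0005, 0.1],
    [0.0025, 0.0005, 0.13],
    [0.0025, 0.0005, 0.148],
    [0.0025, 0.0005, 0.149],
    [0.0025, 0.0005, 0.149],
    [0.0025, 0.0005, 0.149],
  ],
  dr=[
    [0, 0, 0],
    [0, 0, 0],
    [0, 0, 0],
    [0, 0, 0],
    [0, 0, 0],
    [0, 0, 0],
    [0, 0, 0],
    [0, 0, 0],
  ],
)

```text
time: 21.73
tool_pos: [0.5739, 0.3563, 0.0266]
tool_rot: [-3.141, 0.003, -2.467]
contact_force: [-0.3, 0.4, 0.6]
opening: 0.0619
grip_force: 0.0
```

Request:
arm_command(
  fingers=[1, 1, 1, 1, 1, 1, 1, 1],
  travel=[
    [0, 0, 0],
    [0, 0, 0],
    [0, 0, 0],
    [0, 0, 0],
    [0, 0, -0.03],
    [0, 0, -0.07],
    [0, 0, -0.11],
    [0, 0, -0.15],
  ],
  dr=[
    [0, 0, 0],
    [0, 0, 0],
    [0, 0, 0],
    [0, 0, 0],
    [0, 0, 0],
    [0, 0, 0],
    [0, 0, 0],
    [0, 0, 0],
  ],
)

```text
time: 22.4
tool_pos: [0.572, 0.3567, 0.1763]
tool_rot: [3.141, -0.001, -2.465]
contact_force: [1.7, -0.4, -0.6]
opening: 0.0398
grip_force: 30.0
```

Run:
```python
from plan import *
r=bw(0.0525,0.0312)
plan((*r,0.175,174.7))
```

```text
now [0.572  0.3567 0.1763] [ 180.    -0.  -141.2] t 22.4 op 0.0398 F [ 1.7 -0.4 -0.6] q [ 0.44  0.66  1.13  0.    1.35 -1.8 ]
travel [0.1826, -0.3074, 0.0014] dr [-0.0, -0.0, 44.1]
```

Request:
arm_command(
  fingers=[1, 1, 1, 1, 1, 1, 1, 1],
  travel=[
    [0.02, -0.034, 0],
    [0.04, -0.068, 0],
    [0.06, -0.102, 0],
    [0.08, -0.136, 0],
    [0.1, -0.17, 0],
    [0.12, -0.204, 0],
    [0.14, -0.238, 0],
    [0.16, -0.272, 0],
  ],
  dr=[
    [0, 0, 5.6],
    [0, 0, 11.2],
    [0, 0, 16.8],
    [0, 0, 22.4],
    [0, 0, 28],
    [0, 0, 33.6],
    [0, 0, 39],
    [0, 0, 44.1],
  ],
)

```text
time: 23.07
tool_pos: [0.6177, 0.0427, 0.175]
tool_rot: [3.141, 0.0, 3.044]
contact_force: [0.3, 1.0, -0.5]
opening: 0.0397
grip_force: 30.0
```

Run:
```python
from plan import *
r=bw(0.0525,0.0312)
plan((*r,0.175,174.7))
```

```text
now [0.6177 0.0427 0.175 ] [180.    0.  174.4] t 23.1 op 0.0397 F [ 0.3  1.  -0.5] q [-0.05  0.56  1.32  0.    1.26 -1.53]
travel [-0.0081, -0.0395, -0.0] dr [0.0, 0.0, -0.3]
```

Request:
arm_command(
  fingers=[1, 1, 1, 1, 1, 1],
  travel=[
    [-0.004, -0.02, 0],
    [-0.008, -0.0385, 0],
    [-0.008, -0.0385, 0],
    [-0.008, -0.0385, 0],
    [-0.008, -0.0385, 0],
    [-0.008, -0.0385, 0],
  ],
  dr=[
    [0, 0, -0.3],
    [0, 0, -0.3],
    [0, 0, -0.3],
    [0, 0, -0.3],
    [0, 0, -0.3],
    [0, 0, -0.3],
  ],
)

```text
time: 23.57
tool_pos: [0.6221, 0.0067, 0.1747]
tool_rot: [3.141, -0.0, 3.055]
contact_force: [0.4, 0.5, -1.3]
opening: 0.0397
grip_force: 30.0
```

Run:
```python
from wb import *
inhand()
r=bw(0.0525,0.0312)
plan((*r,0.095,174.7))
```

```text
first rows [169]
164 (np.int64(250), np.int64(399))
170 (np.int64(250), np.int64(399))
178 (np.int64(250), np.int64(399))
190 (np.int64(250), np.int64(399))
now [0.6221 0.0067 0.1747] [180.  -0. 175.] t 23.6 op 0.0399 F [ 0.  -0.3 -0.6] q [-0.11  0.56  1.32  0.    1.27 -1.6 ]
travel [-0.0002, -0.0041, 0.0797] dr [0.0, -0.0, 0.3]
```

Request:
arm_command(
  fingers=[1, 1, 1, 1, 1, 1, 1, 1],
  travel=[
    [0.004, -0.004, 0.03],
    [0.004, -0.004, 0.06],
    [0.004, -0.004, 0.08],
    [0.004, -0.004, 0.08],
    [0.004, -0.004, 0.08],
    [0.004, -0.004, 0.08],
    [0.004, -0.004, 0.08],
    [0.004, -0.004, 0.08],
  ],
  dr=[
    [0, 0, 0.3],
    [0, 0, 0.3],
    [0, 0, 0.3],
    [0, 0, 0.3],
    [0, 0, 0.3],
    [0, 0, 0.3],
    [0, 0, 0.3],
    [0, 0, 0.3],
  ],
)

```text
time: 24.28
tool_pos: [0.6189, 0.0019, 0.0965]
tool_rot: [-3.142, 0.003, 3.048]
contact_force: [1.0, -0.4, -0.5]
opening: 0.0397
grip_force: 30.0
```

Run:
```python
from wb import *
r=bw(0.0488,0.0312)
plan((*r,0.067,174.7))
```

```text
now [0.6189 0.0019 0.0965] [-180.     0.2  174.7] t 24.3 op 0.0397 F [ 1.  -0.4 -0.5] q [-0.12  0.63  1.42  0.    1.09 -1.6 ]
travel [0.0009, 0.001, 0.0295] dr [-0.0, 0.2, -0.0]
```

Request:
arm_command(
  fingers=[1, 1, 1, 1, 1, 1, 1, 1],
  travel=[
    [0.001, 0.001, 0.005],
    [0.001, 0.001, 0.009],
    [0.001, 0.001, 0.014],
    [0.001, 0.001, 0.018],
    [0.001, 0.001, 0.022],
    [0.001, 0.001, 0.026],
    [0.001, 0.001, 0.029],
    [0.001, 0.001, 0.031],
  ],
  dr=[
    [0, 0, 0],
    [0, 0, 0],
    [0, 0, 0],
    [0, 0, 0],
    [0, 0, 0],
    [0, 0, 0],
    [0, 0, 0],
    [0, 0, 0],
  ],
)

```text
time: 24.95
tool_pos: [0.6169, 0.0029, 0.0632]
tool_rot: [3.141, -0.0, 3.048]
contact_force: [-1.5, 0.3, 4.6]
opening: 0.0393
grip_force: 30.0
```

Request:
arm_command(
  fingers=[1],
  travel=[
    [0, 0, 0],
  ],
  dr=[
    [0, 0, 0],
  ],
)

```text
time: 25.03
tool_pos: [0.6169, 0.0028, 0.0634]
tool_rot: [3.142, -0.0, 3.048]
contact_force: [-0.1, -0.5, -0.6]
opening: 0.0401
grip_force: 30.0
```

Request:
arm_command(
  fingers=[-0.1, -0.1, -0.1, -0.1, -0.1, -0.1, -0.1, -0.1],
  travel=[
    [0, 0, 0],
    [0, 0, 0],
    [0, 0, -0.02],
    [0, 0, -0.05],
    [-0.02, 0, -0.09],
    [-0.05, 0, -0.13],
    [-0.05, 0, -0.13],
    [-0.05, 0, -0.13],
  ],
  dr=[
    [0, 0, 0],
    [0, 0, 0],
    [0, 0, 0],
    [0, 0, 0],
    [0, 0, 0],
    [0, 0, 0],
    [0, 0, 0],
    [0, 0, 0],
  ],
)

```text
time: 25.7
tool_pos: [0.6698, -0.0022, 0.1978]
tool_rot: [-3.141, 0.009, 3.048]
contact_force: [0.1, -0.5, -0.7]
opening: 0.05
grip_force: 0.0
```

Run:
```python
from wb import *
wbrick(z=.078)
r=bw(0.0525,0.0312);print(r)
plan((*r,.085,174.7),(*r,.058,174.7))
```

```text
wrist brick (168, 93, 50, 92) 0.605 -0.1178 38 85 -5.2
wrist brick (362, 92, 47, 92) 0.6214 0.0611 40 84 -5.3
wrist brick (234, 92, 45, 92) 0.6103 -0.0574 39 84 -5.7
wrist brick (299, 90, 45, 97) 0.6166 0.0021 40 88 -5.4
[0.62195751 0.00261715]
now [ 0.6676 -0.0019  0.1948] [180.    0.2 174.6] t 25.8 op 0.0504 F [-0.7  0.3 -1.3] q [-0.12  0.63  1.13  0.    1.37 -1.59]
travel [0.0462, 0.0003, 0.1097] dr [0.0, 0.2, -0.1]
travel [0.0462, 0.0003, 0.1367] dr [0.0, 0.2, -0.1]
```

Request:
arm_command(
  fingers=[1, 1, 1, 1, 1, 1, 1, 1],
  travel=[
    [0.025, 0, 0.03],
    [0.048, 0, 0.06],
    [0.048, 0, 0.09],
    [0.048, 0, 0.105],
    [0.048, 0, 0.113],
    [0.048, 0, 0.12],
    [0.048, 0, 0.127],
    [0.048, 0, 0.133],
  ],
  dr=[
    [0, 0, 0],
    [0, 0, 0],
    [0, 0, 0],
    [0, 0, 0],
    [0, 0, 0],
    [0, 0, 0],
    [0, 0, 0],
    [0, 0, 0],
  ],
)

```text
time: 26.42
tool_pos: [0.6194, 0.0027, 0.0613]
tool_rot: [3.142, 0.002, 3.048]
contact_force: [-0.4, 0.0, 6.5]
opening: 0.0025
grip_force: 3.1
```

Request:
arm_command(
  fingers=[1, 1, 1],
  travel=[
    [0, 0, 0.003],
    [0, 0, 0.005],
    [0, 0, 0.005],
  ],
  dr=[
    [0, 0, 0],
    [0, 0, 0],
    [0, 0, 0],
  ],
)

```text
time: 26.67
tool_pos: [0.6199, 0.0027, 0.06]
tool_rot: [-3.141, 0.004, 3.048]
contact_force: [-8.0, 0.5, 24.3]
opening: 0.0004
grip_force: 12.3
```

Request:
arm_command(
  fingers=[1, 1, 1, 1, 1, 1, 1, 1],
  travel=[
    [0, 0, -0.04],
    [0, 0, -0.08],
    [0, 0, -0.12],
    [-0.02, 0, -0.15],
    [-0.02, 0, -0.18],
    [-0.02, 0, -0.18],
    [-0.02, 0, -0.18],
    [-0.02, 0, -0.18],
  ],
  dr=[
    [0, 0, 0],
    [0, 0, 0],
    [0, 0, 0],
    [0, 0, 0],
    [0, 0, 0],
    [0, 0, 0],
    [0, 0, 0],
    [0, 0, 0],
  ],
)

```text
time: 27.33
tool_pos: [0.6383, 0.0009, 0.2349]
tool_rot: [3.141, -0.001, 3.048]
contact_force: [-0.1, 0.9, -0.6]
opening: 0.0004
grip_force: 0.0
```

Run:
```python
from plan import *
c=read_camera('wrist'); np.save('w4.npy',c,allow_pickle=True); cv2.imwrite('pics/w4.png',cv2.resize(c['color'][0:240,120:520],None,fx=2,fy=2,interpolation=cv2.INTER_CUBIC))
plan()
```

```text
now [0.6381 0.0009 0.2342] [180.   -0.2 174.6] t 27.4 op 0.0003 F [ 0.4  0.3 -0.6] q [-0.12  0.55  1.17  0.    1.43 -1.6 ]
```

View pics/w4.png

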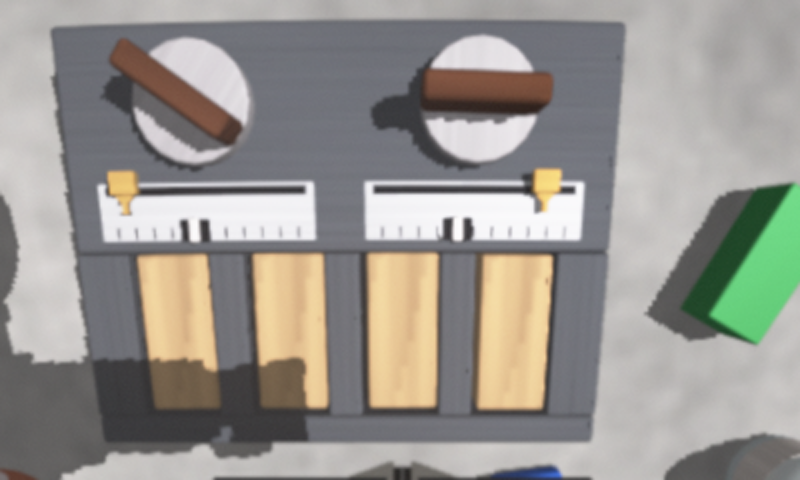

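All four bricks are flush. The left pointer tip is at crop (544,208) with its mark line at (457,229). The right tip is at (125,213) with its line at (195,230).

```bash
cat > ptr.py <<'E'
from wb import *
def ptr(c):
    h=cv2.cvtColor(c['color'],cv2.COLOR_BGR2HSV); out={}
    brass=cv2.inRange(h,(16,110,120),(30,255,255)); 
    for s in (1,-1):
        # tip: lowest rows of the brass blob in the window of the scale
        u0,v0=proj(c,[*bw(-.012,.071*s),.063]); 
        u1,_=proj(c,[*bw(-.012,.071*s+.048),.063]);u2,_=proj(c,[*bw(-.012,.071*s-.048),.063])
        top=proj(c,[*bw(-.04,.071*s),.065])[1];bot=proj(c,[*bw(-.001,.071*s),.06])[1]
        m=np.zeros_like(brass);m[int(top):int(bot),int(min(u1,u2)):int(max(u1,u2))]=brass[int(top):int(bot),int(min(u1,u2)):int(max(u1,u2))]
        n,l,st,ce=cv2.connectedComponentsWithStats(m)
        i=1+np.argmax(st[1:,4]);v,u=np.where(l==i);tv=v.max();ut=u[v>=tv-3].mean()
        # mark: dark-white-dark within the scale strip
        print('ptr',s,'px',round(ut,1),tv,'area',st[i,4],'box',st[i,:4],'burner y',wb(onz(c,ut,tv-1,.065)).round(4))
        out[s]=(ut,tv)
    return out
def mark(c,s,v,lo,hi):
    g=cv2.cvtColor(c['color'],cv2.COLOR_BGR2GRAY).astype(float)
    r=g[v-2:v+3,lo:hi].mean(0); print('row',v,lo,r.round().astype(int).tolist())
E
python3 - <<'E'
from ptr import *
c=np.load('w4.npy',allow_pickle=True).item()
ptr(c)
mark(c,1,114,334,364);mark(c,-1,115,200,234)
for s,u,v in ((1,348.7,114.5),(-1,217.7,115)): print(s,wb(onz(c,u,v,.063)).round(4))
h=cv2.cvtColor(c['color'],cv2.COLOR_BGR2HSV);m=cv2.inRange(h,(0,90,40),(11,255,190));m[100:]=0
for k in cv2.findContours(m,cv2.RETR_EXTERNAL,cv2.CHAIN_APPROX_NONE)[0]:
    if cv2.contourArea(k)<300: continue
    P=np.array([wb(onz(c,*p,.1)) for p in k[:,0].astype(float)],np.float32)*1000
    print('knob bar',cv2.boundingRect(k),cv2.minAreaRect(P))
E
```

```text
ptr 1 px 391.4 104 area 179 box [386  85  14  20] burner y [-0.0214  0.1062]
ptr -1 px 184.6 100 area 53 box [184  86   5  15] burner y [-0.0265 -0.1167]
row 114 334 [245, 245, 245, 238, 213, 232, 233, 164, 86, 63, 64, 96, 181, 243, 250, 251, 246, 184, 98, 66, 64, 81, 144, 218, 243, 247, 247, 247, 247, 247]
row 115 200 [239, 239, 239, 239, 235, 214, 201, 228, 237, 225, 172, 97, 62, 81, 155, 231, 248, 249, 245, 205, 121, 70, 60, 63, 114, 198, 235, 241, 241, 241, 241, 234, 199, 191]
1 [-0.0093  0.0607]
-1 [-0.0094 -0.0826]
knob bar (331, 35, 65, 21) ((-70.50623321533203, 69.21179962158203), (59.039554595947266, 15.926712036132812), 88.29423522949219)
knob bar (176, 20, 63, 49) ((-70.88154602050781, -74.87935638427734), (64.25186157226562, 12.22848129272461), 53.87705993652344)
```

Run:
```python
from ptr import *
c=np.load('w4.npy',allow_pickle=True).item()
print(wb(onz(c,182.6,105.5,.065)), wb(onz(c,216.9,115,.063)))
k=bw(-.0705,.0703);print(k)
plan((*k,.15,262.8),(*k,.083,262.8))
```

```text
[-0.0198183  -0.11962477] [-0.00942146 -0.08347296]
[0.50309506 0.05291157]
now [0.6381 0.0009 0.2342] [180.   -0.2 174.6] t 27.4 op 0.0003 F [ 0.4  0.3 -0.6] q [-0.12  0.55  1.17  0.    1.43 -1.6 ]
travel [0.139, 0.0392, 0.0846] dr [0.1, -0.1, -88.2]
travel [0.1388, 0.0392, 0.1516] dr [0.1, -0.1, -88.2]
```

Request:
arm_command(
  fingers=[0.13, 0.13, 0.13, 0.13, 0.13, 0.13, 0.13, 0.13],
  travel=[
    [0.03, 0.01, 0.02],
    [0.06, 0.02, 0.04],
    [0.09, 0.03, 0.06],
    [0.12, 0.035, 0.08],
    [0.139, 0.039, 0.08],
    [0.139, 0.039, 0.08],
    [0.139, 0.039, 0.08],
    [0.139, 0.039, 0.08],
  ],
  dr=[
    [0, 0, -7],
    [0, 0, -14],
    [0, 0, -21],
    [0, 0, -28],
    [0, 0, -35],
    [0, 0, -42],
    [0, 0, -49],
    [0, 0, -56],
  ],
)

```text
time: 28.05
tool_pos: [0.5027, 0.0529, 0.1544]
tool_rot: [3.139, -0.002, -2.251]
contact_force: [-0.5, 0.2, 0.0]
opening: 0.0399
grip_force: 0.0
```

Request:
arm_command(
  fingers=[0.13, 0.13, 0.13, 0.13, 0.13, 0.13, 0.13, 0.13],
  travel=[
    [0, 0, 0],
    [0, 0, 0],
    [0, 0, 0],
    [0, 0, 0],
    [0, 0, 0],
    [0, 0, 0],
    [0, 0, 0],
    [0, 0, 0],
  ],
  dr=[
    [0, 0, -7],
    [0, 0, -14],
    [0, 0, -21],
    [0, 0, -28],
    [0, 0, -32],
    [0, 0, -32],
    [0, 0, -32],
    [0, 0, -32],
  ],
)

```text
time: 28.72
tool_pos: [0.5036, 0.0526, 0.155]
tool_rot: [3.14, -0.0, -1.701]
contact_force: [-0.3, -0.4, -0.4]
opening: 0.0399
grip_force: 0.0
```

Run:
```python
from ptr import *
c=read_camera('wrist'); cv2.imwrite('pics/w5.png',c['color'])
k=bw(-.0705,.0703)
plan((*k,.12,262.8),(*k,.083,262.8))
print(proj(c,[*k,.104]),proj(c,[*bw(-.0705,.1003),.104]))
```

```text
now [0.5038 0.0526 0.1552] [179.9  -0.  -97.5] t 28.8 op 0.0399 F [-0.4 -0.4 -0.4] q [-0.05  0.38  1.68  0.    1.08 -3.06]
travel [-0.0002, 0.0007, 0.0352] dr [0.1, 0.0, -0.3]
travel [-0.0002, 0.0006, 0.0722] dr [0.1, 0.0, -0.3]
(np.float64(321.26517256990564), np.float64(220.33798122416684)) (np.float64(322.7027914689573), np.float64(256.26653722083637))
```

View pics/w5.png

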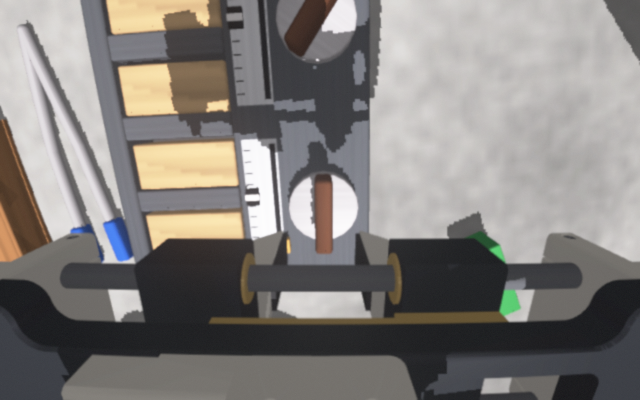

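The bar is centred between the fingers at (324,213). I descend, grip it and turn clockwise.

Request:
arm_command(
  fingers=[0.13, 0.13, 0.13, 0.13, 1, 1, 1, 1],
  travel=[
    [0, 0.001, 0.03],
    [0, 0.001, 0.06],
    [0, 0.001, 0.072],
    [0, 0.001, 0.072],
    [0, 0.001, 0.072],
    [0, 0.001, 0.072],
    [0, 0.001, 0.072],
    [0, 0.001, 0.072],
  ],
  dr=[
    [0, 0, 0],
    [0, 0, 0],
    [0, 0, 0],
    [0, 0, 0],
    [0, 0, 0],
    [0, 0, 0],
    [0, 0, 0],
    [0, 0, 0],
  ],
  squeeze=20,
)

```text
time: 29.43
tool_pos: [0.5037, 0.0528, 0.0848]
tool_rot: [-3.14, 0.0, -1.699]
contact_force: [-10.5, 3.1, 7.1]
opening: 0.0179
grip_force: 6.2
```

Request:
arm_command(
  fingers=[1, 1, 1, 1, 1, 1, 1, 1],
  travel=[
    [0, 0, 0],
    [0, 0, 0],
    [0, 0, 0],
    [0, 0, 0],
    [0, 0, 0],
    [0, 0, 0],
    [0, 0, 0],
    [0, 0, 0],
  ],
  dr=[
    [0, 0, 0],
    [0, 0, 5],
    [0, 0, 10],
    [0, 0, 15],
    [0, 0, 20],
    [0, 0, 25],
    [0, 0, 30],
    [0, 0, 35],
  ],
)

```text
time: 30.1
tool_pos: [0.5017, 0.053, 0.0845]
tool_rot: [3.14, -0.001, -2.314]
contact_force: [-6.9, 0.6, 7.1]
opening: 0.0137
grip_force: 20.0
```

Run:
```python
from ptr import *
s=observe();print(s['torque'],s['grip_force'])
plan()
c=read_camera('wrist');cv2.imwrite('pics/w6.png',c['color'])
t=read_camera('top');cv2.imwrite('pics/t6.png',t['color'])
ptr(c)
```

```text
[0.21075676 1.16580597 0.0681508 ] 19.995513260364532
now [0.5017 0.053  0.0845] [ 1.799e+02 -1.000e-01 -1.326e+02] t 30.1 op 0.0137 F [-6.9  0.6  7.1] q [-0.05  0.47  1.77  0.    0.91 -2.45]
ptr 1 px 289.5 288 area 55 box [288 263   4  26] burner y [-0.0315  0.0871]Traceback (most recent call last):
  File "<stdin>", line 6, in <module>
  File "ptr.py", line 12, in ptr
    i=1+np.argmax(st[1:,4]);v,u=np.where(l==i);tv=v.max();ut=u[v>=tv-3].mean()
        ~~~~~~~~~^^^^^^^^^^
    return _wrapfunc(a, 'argmax', axis=axis, out=out, **kwds)
    return bound(*args, **kwds)
ValueError: attempt to get argmax of an empty sequence
```

View pics/w6.png

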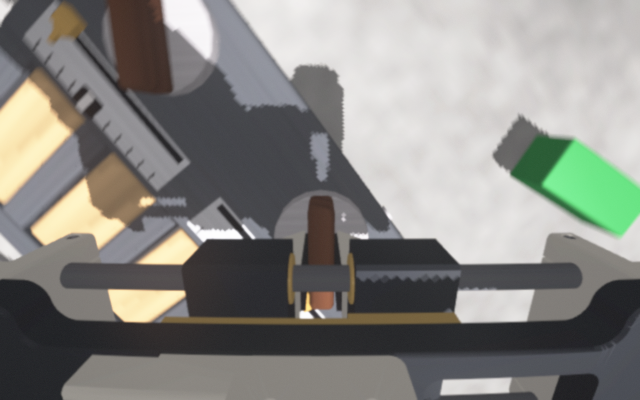

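Request:
arm_command(
  fingers=[1, 1, 1, 1, 1, 1, 1, 1],
  travel=[
    [0, 0, 0],
    [0, 0, 0],
    [0, 0, 0],
    [0, 0, 0],
    [0, 0, 0],
    [0, 0, 0],
    [0, 0, 0],
    [0, 0, 0],
  ],
  dr=[
    [0, 0, 6],
    [0, 0, 12],
    [0, 0, 18],
    [0, 0, 24],
    [0, 0, 30],
    [0, 0, 36],
    [0, 0, 42],
    [0, 0, 48],
  ],
)

```text
time: 30.87
tool_pos: [0.5018, 0.0529, 0.0844]
tool_rot: [3.142, -0.002, 3.13]
contact_force: [-5.9, 1.0, 5.7]
opening: 0.0137
grip_force: 20.0
```

Request:
arm_command(
  fingers=[1, 1, 1, 1, 1, 1, 1, 1],
  travel=[
    [0, 0, 0],
    [0, 0, 0],
    [0, 0, 0],
    [0, 0, 0],
    [0, 0, 0],
    [0, 0, 0],
    [0, 0, 0],
    [0, 0, 0],
  ],
  dr=[
    [0, 0, 6],
    [0, 0, 12],
    [0, 0, 18],
    [0, 0, 24],
    [0, 0, 30],
    [0, 0, 36],
    [0, 0, 42],
    [0, 0, 48],
  ],
)

```text
time: 31.53
tool_pos: [0.5018, 0.0527, 0.0845]
tool_rot: [-3.14, -0.001, 2.293]
contact_force: [-6.4, -1.2, 6.3]
opening: 0.0139
grip_force: 20.0
```

Request:
arm_command(
  fingers=[1, 1, 1, 1, 1, 1, 1, 1],
  travel=[
    [0, 0, 0],
    [0, 0, 0],
    [0, 0, 0],
    [0, 0, 0],
    [0, 0, 0],
    [0, 0, 0],
    [0, 0, 0],
    [0, 0, 0],
  ],
  dr=[
    [0, 0, 6],
    [0, 0, 12],
    [0, 0, 18],
    [0, 0, 24],
    [0, 0, 30],
    [0, 0, 36],
    [0, 0, 42],
    [0, 0, 48],
  ],
)

```text
time: 32.2
tool_pos: [0.5016, 0.0527, 0.0845]
tool_rot: [-3.139, 0.001, 1.455]
contact_force: [-6.2, -1.3, 6.7]
opening: 0.0137
grip_force: 20.0
```

Run:
```python
from ptr import *
plan((*bw(-.0705,.0703),.084,0))
print(observe()['torque'])
```

```text
now [0.5016 0.0527 0.0845] [-179.9    0.    83.4] t 32.2 op 0.0137 F [-6.2 -1.3  6.7] q [-0.05  0.47  1.77 -0.    0.91  0.07]
travel [0.0004, 0.0014, 0.0005] dr [-0.1, 0.1, 83.4]
[-0.27836184  1.13924799  0.05841725]
```

Request:
arm_command(
  fingers=[1, 1, 1, 1, 1, 1, 1, 1],
  travel=[
    [0, 0, 0],
    [0, 0, 0],
    [0, 0, 0],
    [0, 0, 0],
    [0, 0, 0],
    [0, 0, 0],
    [0, 0, 0],
    [0, 0, 0],
  ],
  dr=[
    [0, 0, 6],
    [0, 0, 12],
    [0, 0, 18],
    [0, 0, 24],
    [0, 0, 30],
    [0, 0, 36],
    [0, 0, 42],
    [0, 0, 48],
  ],
)

```text
time: 32.87
tool_pos: [0.5015, 0.0527, 0.0844]
tool_rot: [-3.14, 0.002, 0.617]
contact_force: [-7.3, -0.3, 6.6]
opening: 0.0135
grip_force: 20.0
```

Request:
arm_command(
  fingers=[1, 1, 1, 1, 1, 1, 1, 1],
  travel=[
    [0, 0, 0],
    [0, 0, 0],
    [0, 0, 0],
    [0, 0, 0],
    [0, 0, 0],
    [0, 0, 0],
    [0, 0, 0],
    [0, 0, 0],
  ],
  dr=[
    [0, 0, 6],
    [0, 0, 12],
    [0, 0, 18],
    [0, 0, 24],
    [0, 0, 30],
    [0, 0, 36],
    [0, 0, 42],
    [0, 0, 48],
  ],
)

```text
time: 33.53
tool_pos: [0.5015, 0.0529, 0.0845]
tool_rot: [3.141, 0.003, -0.221]
contact_force: [-7.8, 0.0, 6.6]
opening: 0.0141
grip_force: 20.0
```

Request:
arm_command(
  fingers=[1, 1, 1, 1, 1, 1, 1, 1],
  travel=[
    [0, 0, 0],
    [0, 0, 0],
    [0, 0, 0],
    [0, 0, 0],
    [0, 0, 0],
    [0, 0, 0],
    [0, 0, 0],
    [0, 0, 0],
  ],
  dr=[
    [0, 0, 6],
    [0, 0, 12],
    [0, 0, 18],
    [0, 0, 24],
    [0, 0, 30],
    [0, 0, 36],
    [0, 0, 42],
    [0, 0, 42],
  ],
)

```text
time: 34.2
tool_pos: [0.5015, 0.053, 0.0845]
tool_rot: [3.139, 0.002, -0.954]
contact_force: [-7.4, 0.1, 6.9]
opening: 0.0139
grip_force: 20.0
```

Run:
```python
from ptr import *
plan((*bw(-.0705,.0703),.084,-63.4))
c=read_camera('wrist');cv2.imwrite('pics/w7.png',c['color'])
```

```text
now [0.5015 0.053  0.0845] [ 1.799e+02  1.000e-01 -5.470e+01] t 34.2 op 0.0139 F [-7.4  0.1  6.9] q [-0.05  0.47  1.77  0.    0.91  2.48]
travel [0.0009, -0.0012, 0.0005] dr [0.1, 0.1, 8.7]
```

View pics/w7.png

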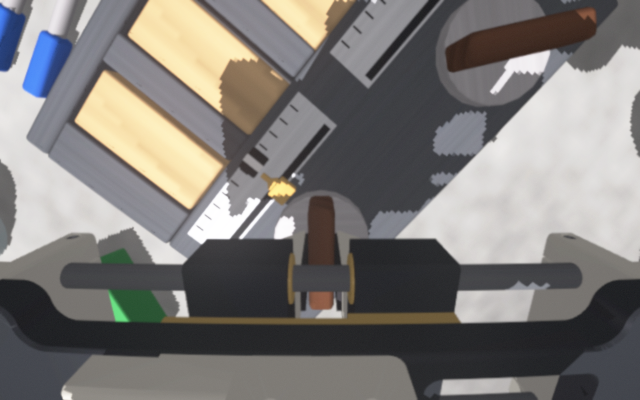

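Run:
```python
from ptr import *
c=read_camera('wrist');g=cv2.cvtColor(c['color'],cv2.COLOR_BGR2GRAY).astype(np.float32)
# sample along burner y at mark x
for x,z in ((-.0095,.063),(-.0075,.063)):
    ys=np.arange(.045,.08,.001); P=np.array([proj(c,[*bw(x,y),z]) for y in ys],np.float32)
    print(x,dict(zip((ys*1000).round().astype(int).tolist(),cv2.remap(g,P[:,0][None],P[:,1][None],1)[0].astype(int).tolist())))
h=cv2.cvtColor(c['color'],cv2.COLOR_BGR2HSV);b=cv2.inRange(h,(14,120,90),(32,255,255));
n,l,st,ce=cv2.connectedComponentsWithStats(b[150:215,235:310])
i=1+np.argmax(st[1:,4]);v,u=np.where(l==i);Q=np.array([wb(onz(c,a+235,d+150,.065)) for a,d in zip(u,v)])
for x in np.arange(-.034,-.014,.002):
    m=abs(Q[:,0]-x)<.001
    if m.any(): print(round(x,3),m.sum(),Q[m,1].min().round(4),Q[m,1].max().round(4))
cv2.imwrite('pics/w7c.png',cv2.resize(c['color'][130:230,200:330],None,fx=5,fy=5,interpolation=cv2.INTER_CUBIC))
```

```text
-0.0095 {45: 144, 46: 144, 47: 142, 48: 126, 49: 89, 50: 123, 51: 143, 52: 120, 53: 66, 54: 47, 55: 49, 56: 48, 57: 53, 58: 95, 59: 147, 60: 156, 61: 156, 62: 155, 63: 138, 64: 82, 65: 52, 66: 53, 67: 54, 68: 55, 69: 84, 70: 133, 71: 144, 72: 145, 73: 145, 74: 145, 75: 146, 76: 145, 77: 142, 78: 113, 79: 98}
-0.0075 {45: 142, 46: 141, 47: 141, 48: 127, 49: 91, 50: 124, 51: 140, 52: 116, 53: 62, 54: 48, 55: 47, 56: 49, 57: 53, 58: 91, 59: 143, 60: 155, 61: 156, 62: 155, 63: 135, 64: 80, 65: 53, 66: 52, 67: 53, 68: 55, 69: 86, 70: 131, 71: 142, 72: 142, 73: 143, 74: 143, 75: 143, 76: 142, 77: 140, 78: 111, 79: 99}
-0.034 15 0.056 0.0678
-0.032 15 0.0568 0.0699
-0.03 21 0.057 0.0703
-0.028 22 0.0595 0.0687
-0.026 14 0.0602 0.0662
```

View pics/w7c.png

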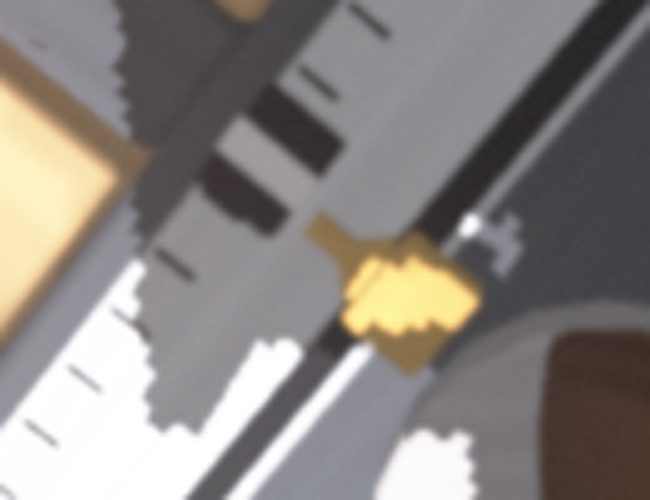

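Run:
```python
from ptr import *
c=read_camera('wrist')
h=cv2.cvtColor(c['color'],cv2.COLOR_BGR2HSV)[165:210,255:300];b=cv2.inRange(h,(12,80,50),(32,255,255))
v,u=np.where(b);Q=np.array([wb(onz(c,a+255,d+165,.065)) for a,d in zip(u,v)])
for x in np.arange(-.036,-.012,.002):
    m=abs(Q[:,0]-x)<.001
    if m.any(): print(round(x,3),m.sum(),Q[m,1].min().round(4),Q[m,1].max().round(4))
```

```text
-0.036 70 0.0553 0.0696
-0.034 74 0.0552 0.0694
-0.032 77 0.0548 0.0709
-0.03 81 0.0547 0.0708
-0.028 63 0.0551 0.0702
-0.026 37 0.0585 0.0662
-0.024 20 0.0605 0.0646
-0.022 15 0.0611 0.0639
-0.02 15 0.0614 0.0637
-0.018 3 0.0613 0.0631
```

Tip y is 0.0625 and the line is at 0.0610, so about 10.5° more clockwise.

Request:
arm_command(
  fingers=[1, 1, 1, 1],
  travel=[
    [0, 0, 0],
    [0, 0, 0],
    [0, 0, 0],
    [0, 0, 0],
  ],
  dr=[
    [0, 0, 5],
    [0, 0, 10.5],
    [0, 0, 10.5],
    [0, 0, 10.5],
  ],
)

```text
time: 34.68
tool_pos: [0.5015, 0.053, 0.0844]
tool_rot: [3.139, 0.001, -1.132]
contact_force: [-7.0, 1.3, 7.0]
opening: 0.0139
grip_force: 20.0
```

Request:
arm_command(
  fingers=[0.13, 0.13, 0.13, 0.13, 0.13, 0.13, 0.13, 0.13],
  travel=[
    [0, 0, 0],
    [0, 0, 0],
    [0, 0, 0],
    [0, 0, -0.03],
    [0, 0, -0.06],
    [0, 0, -0.09],
    [0, 0, -0.09],
    [0, 0, -0.09],
  ],
  dr=[
    [0, 0, 0],
    [0, 0, 0],
    [0, 0, 0],
    [0, 0, 0],
    [0, 0, 0],
    [0, 0, 0],
    [0, 0, 0],
    [0, 0, 0],
  ],
)

```text
time: 35.35
tool_pos: [0.5044, 0.0527, 0.1755]
tool_rot: [-3.137, -0.002, -1.132]
contact_force: [0.4, 0.8, 0.6]
opening: 0.0402
grip_force: 0.0
```

Run:
```python
from ptr import *
k=bw(-.0705,-.0727);print(k)
plan((*k,.17,48.6),(*k,.17,-131.4))
```

```text
[ 0.48988607 -0.08947706]
now [0.5044 0.0527 0.1755] [-1.798e+02 -1.000e-01 -6.490e+01] t 35.4 op 0.0402 F [0.4 0.8 0.6] q [-0.05  0.36  1.66  0.    1.13  2.66]
travel [0.1225, 0.0736, 0.0054] dr [-0.0, -0.3, -113.5]
travel [0.1225, 0.0736, 0.0054] dr [-0.3, 0.0, 66.5]
```

Request:
arm_command(
  fingers=[0.13, 0.13, 0.13, 0.13, 0.13, 0.13, 0.13, 0.13],
  travel=[
    [0.03, 0.018, 0],
    [0.06, 0.036, 0],
    [0.09, 0.054, 0],
    [0.1225, 0.0735, 0],
    [0.1225, 0.0735, 0],
    [0.1225, 0.0735, 0],
    [0.1225, 0.0735, 0],
    [0.1225, 0.0735, 0],
  ],
  dr=[
    [0, 0, -7],
    [0, 0, -14],
    [0, 0, -21],
    [0, 0, -28],
    [0, 0, -35],
    [0, 0, -42],
    [0, 0, -49],
    [0, 0, -56],
  ],
)

```text
time: 36.02
tool_pos: [0.488, -0.0897, 0.1722]
tool_rot: [-3.141, 0.002, -0.172]
contact_force: [0.3, 0.1, -0.8]
opening: 0.0398
grip_force: 0.0
```

Request:
arm_command(
  fingers=[0.13, 0.13, 0.13, 0.13, 0.13, 0.13, 0.13, 0.13],
  travel=[
    [0, 0, 0],
    [0, 0, 0],
    [0, 0, 0],
    [0, 0, 0],
    [0, 0, 0],
    [0, 0, 0],
    [0, 0, 0],
    [0, 0, 0],
  ],
  dr=[
    [0, 0, -7],
    [0, 0, -14],
    [0, 0, -21],
    [0, 0, -28],
    [0, 0, -35],
    [0, 0, -42],
    [0, 0, -49],
    [0, 0, -56],
  ],
)

```text
time: 36.68
tool_pos: [0.488, -0.0892, 0.1722]
tool_rot: [-3.139, 0.001, 0.806]
contact_force: [-0.1, -0.9, -0.1]
opening: 0.0399
grip_force: 0.0
```

Request:
arm_command(
  fingers=[0.13, 0.13, 0.13],
  travel=[
    [0, 0, 0],
    [0, 0, 0],
    [0, 0, 0],
  ],
  dr=[
    [0, 0, -1.5],
    [0, 0, -1.5],
    [0, 0, -1.5],
  ],
)

```text
time: 36.93
tool_pos: [0.4882, -0.0893, 0.1727]
tool_rot: [-3.14, 0.001, 0.825]
contact_force: [0.9, -0.2, 0.3]
opening: 0.0396
grip_force: 0.0
```

Run:
```python
from ptr import *
c=read_camera('wrist');h=cv2.cvtColor(c['color'],cv2.COLOR_BGR2HSV);m=cv2.inRange(h,(0,90,30),(11,255,190));m[238:]=0
for k in cv2.findContours(m,cv2.RETR_EXTERNAL,cv2.CHAIN_APPROX_NONE)[0]:
    if cv2.contourArea(k)<300: continue
    P=np.array([onz(c,*p,.104)[:2] for p in k[:,0].astype(float)],np.float32)*1000
    print('bar',cv2.boundingRect(k),cv2.minAreaRect(k),cv2.minAreaRect(P))
k=bw(-.0705,-.0727)
print(proj(c,[*k,.104]))
plan((*k,.083,48.6))
```

```text
bar (316, 176, 16, 62) ((323.3104553222656, 206.41725158691406), (61.13089370727539, 14.345518112182617), 88.56790161132812) ((492.1645812988281, -88.57073211669922), (51.934383392333984, 11.830086708068848), 48.529685974121094)
bar (566, 132, 74, 102) ((602.5, 182.5), (101.0, 73.0), 90.0) ((673.61669921875, -239.15684509277344), (96.80411529541016, 64.67985534667969), 64.50054931640625)
bar (164, 41, 77, 45) ((201.83554077148438, 62.8974609375), (81.44093322753906, 17.142105102539062), 22.47943687438965) ((501.523193359375, 51.377357482910156), (12.046480178833008, 57.201419830322266), 24.814973831176758)
(np.float64(322.1520811948721), np.float64(209.94800157109086))
now [ 0.4883 -0.0893  0.1729] [-179.9    0.    47.3] t 37.0 op 0.0398 F [-0.7 -0.  -0.2] q [-0.34  0.34  1.68  0.    1.12  0.41]
travel [0.001, 0.0014, 0.0899] dr [-0.1, 0.0, -1.3]
```

Well aligned (bar at column 323). I grip it and turn anticlockwise.

Request:
arm_command(
  fingers=[0.13, 0.13, 0.13, 0.13, 0.13, 1, 1, 1],
  travel=[
    [0.001, 0.001, 0.03],
    [0.001, 0.001, 0.06],
    [0.001, 0.001, 0.08],
    [0.001, 0.001, 0.09],
    [0.001, 0.001, 0.09],
    [0.001, 0.001, 0.09],
    [0.001, 0.001, 0.09],
    [0.001, 0.001, 0.09],
  ],
  dr=[
    [0, 0, -1.3],
    [0, 0, -1.3],
    [0, 0, -1.3],
    [0, 0, -1.3],
    [0, 0, -1.3],
    [0, 0, -1.3],
    [0, 0, -1.3],
    [0, 0, -1.3],
  ],
)

```text
time: 37.65
tool_pos: [0.491, -0.0896, 0.085]
tool_rot: [3.139, -0.001, 0.849]
contact_force: [-0.3, -0.4, 0.3]
opening: 0.0243
grip_force: 0.0
```

Request:
arm_command(
  fingers=[1, 1, 1, 1, 1, 1, 1, 1],
  travel=[
    [0, 0, 0],
    [0, 0, 0],
    [0, 0, 0],
    [0, 0, 0],
    [0, 0, 0],
    [0, 0, 0],
    [0, 0, 0],
    [0, 0, 0],
  ],
  dr=[
    [0, 0, 0],
    [0, 0, 0],
    [0, 0, -6],
    [0, 0, -12],
    [0, 0, -18],
    [0, 0, -24],
    [0, 0, -30],
    [0, 0, -36],
  ],
)

```text
time: 38.32
tool_pos: [0.4886, -0.0886, 0.0846]
tool_rot: [-3.139, -0.001, 1.482]
contact_force: [-8.9, 3.8, 12.0]
opening: 0.0139
grip_force: 20.0
```

Request:
arm_command(
  fingers=[1, 1, 1, 1, 1, 1, 1, 1],
  travel=[
    [0, 0, 0],
    [0, 0, 0],
    [0, 0, 0],
    [0, 0, 0],
    [0, 0, 0],
    [0, 0, 0],
    [0, 0, 0],
    [0, 0, 0],
  ],
  dr=[
    [0, 0, -6],
    [0, 0, -12],
    [0, 0, -18],
    [0, 0, -24],
    [0, 0, -30],
    [0, 0, -36],
    [0, 0, -42],
    [0, 0, -48],
  ],
)

```text
time: 38.98
tool_pos: [0.4856, -0.0895, 0.0845]
tool_rot: [-3.135, -0.006, 2.321]
contact_force: [-19.4, -5.6, 19.1]
opening: 0.0133
grip_force: 20.0
```

Request:
arm_command(
  fingers=[1, 1, 1, 1, 1, 1, 1, 1],
  travel=[
    [0, 0, 0],
    [0, 0, 0],
    [0, 0, 0],
    [0, 0, 0],
    [0, 0, 0],
    [0, 0, 0],
    [0, 0, 0],
    [0, 0, 0],
  ],
  dr=[
    [0, 0, -6],
    [0, 0, -12],
    [0, 0, -18],
    [0, 0, -24],
    [0, 0, -30],
    [0, 0, -36],
    [0, 0, -42],
    [0, 0, -48],
  ],
)

```text
time: 39.65
tool_pos: [0.4845, -0.0923, 0.0845]
tool_rot: [-3.137, -0.011, -3.124]
contact_force: [-23.3, -19.9, 16.2]
opening: 0.0137
grip_force: 20.0
```

Request:
arm_command(
  fingers=[1, 1, 1, 1, 1, 1, 1, 1],
  travel=[
    [0, 0, 0],
    [0, 0, 0],
    [0, 0, 0],
    [0, 0, 0],
    [0, 0, 0],
    [0, 0, 0],
    [0, 0, 0],
    [0, 0, 0],
  ],
  dr=[
    [0, 0, -6],
    [0, 0, -12],
    [0, 0, -18],
    [0, 0, -24],
    [0, 0, -30],
    [0, 0, -36],
    [0, 0, -42],
    [0, 0, -48],
  ],
)

```text
time: 40.32
tool_pos: [0.4868, -0.0939, 0.0842]
tool_rot: [3.141, -0.009, -2.286]
contact_force: [-15.5, -22.7, 7.1]
opening: 0.0141
grip_force: 20.0
```

Run:
```python
from ptr import *
plan((*bw(-.0705,-.0727),.15,48.6))
print(observe()['torque'])
```

```text
now [ 0.4868 -0.0939  0.0842] [ 180.    -0.5 -131. ] t 40.3 op 0.0141 F [-15.5 -22.7   7.1] q [-0.34  0.46  1.79 -0.01  0.9  -2.76]
travel [-0.0047, 0.0006, -0.0658] dr [0.8, 0.0, -179.6]
[-4.03300757  2.75204283 -0.05927142]
```

Request:
arm_command(
  fingers=[0.13, 0.13, 0.13, 0.13, 0.13, 0.13, 0.13, 0.13],
  travel=[
    [0, 0, 0],
    [0, 0, 0],
    [0, 0, 0],
    [0, 0, -0.03],
    [0, 0, -0.06],
    [0, 0, -0.09],
    [0, 0, -0.09],
    [0, 0, -0.09],
  ],
  dr=[
    [0, 0, 0],
    [0, 0, 0],
    [0, 0, 0],
    [0, 0, 0],
    [0, 0, 0],
    [0, 0, 0],
    [0, 0, 7],
    [0, 0, 14],
  ],
)

```text
time: 40.98
tool_pos: [0.4915, -0.0891, 0.1759]
tool_rot: [-3.138, 0.003, -2.542]
contact_force: [0.3, -0.4, -0.1]
opening: 0.0399
grip_force: 0.0
```

Request:
arm_command(
  fingers=[0.13, 0.13, 0.13, 0.13, 0.13, 0.13, 0.13, 0.13],
  travel=[
    [0, 0, 0],
    [0, 0, 0],
    [0, 0, 0],
    [0, 0, 0],
    [0, 0, 0],
    [0, 0, 0],
    [0, 0, 0],
    [0, 0, 0],
  ],
  dr=[
    [0, 0, 7],
    [0, 0, 14],
    [0, 0, 21],
    [0, 0, 28],
    [0, 0, 35],
    [0, 0, 42],
    [0, 0, 49],
    [0, 0, 56],
  ],
)

```text
time: 41.65
tool_pos: [0.4903, -0.0888, 0.1738]
tool_rot: [3.141, 0.0, 2.763]
contact_force: [-0.2, 0.1, -0.3]
opening: 0.0397
grip_force: 0.0
```

Request:
arm_command(
  fingers=[0.13, 0.13, 0.13, 0.13, 0.13, 0.13, 0.13, 0.13],
  travel=[
    [0, 0, 0],
    [0, 0, 0],
    [0, 0, 0],
    [0, 0, 0],
    [0, 0, 0],
    [0, 0, 0],
    [0, 0, 0],
    [0, 0, 0],
  ],
  dr=[
    [0, 0, 7],
    [0, 0, 14],
    [0, 0, 21],
    [0, 0, 28],
    [0, 0, 35],
    [0, 0, 42],
    [0, 0, 49],
    [0, 0, 56],
  ],
)

```text
time: 42.32
tool_pos: [0.4903, -0.0887, 0.1738]
tool_rot: [3.141, -0.0, 1.786]
contact_force: [-0.2, 0.6, -0.4]
opening: 0.0403
grip_force: 0.0
```

Request:
arm_command(
  fingers=[0.13, 0.13, 0.13, 0.13, 0.13, 0.13, 0.13, 0.13],
  travel=[
    [0, 0, 0],
    [0, 0, 0],
    [0, 0, 0],
    [0, 0, 0],
    [0, 0, 0],
    [0, 0, 0],
    [0, 0, 0],
    [0, 0, 0],
  ],
  dr=[
    [0, 0, 7],
    [0, 0, 14],
    [0, 0, 21],
    [0, 0, 28],
    [0, 0, 35],
    [0, 0, 42],
    [0, 0, 49],
    [0, 0, 54],
  ],
)

```text
time: 42.98
tool_pos: [0.4903, -0.0888, 0.1738]
tool_rot: [3.142, -0.001, 0.843]
contact_force: [-0.5, -0.9, 0.7]
opening: 0.0397
grip_force: 0.0
```

Run:
```python
from ptr import *
c=read_camera('wrist');h=cv2.cvtColor(c['color'],cv2.COLOR_BGR2HSV);m=cv2.inRange(h,(0,90,30),(11,255,190));m[238:]=0
for k in cv2.findContours(m,cv2.RETR_EXTERNAL,cv2.CHAIN_APPROX_NONE)[0]:
    if cv2.contourArea(k)<300: continue
    P=np.array([onz(c,*p,.104)[:2] for p in k[:,0].astype(float)],np.float32)*1000
    print('bar',cv2.boundingRect(k),cv2.minAreaRect(P))
plan((.4877,-.0913,.083,48.6))
cv2.imwrite('pics/w8.png',c['color'])
```

```text
bar (315, 178, 14, 60) ((492.4670104980469, -87.97026824951172), (50.506046295166016, 10.88229751586914), 47.98055648803711)
bar (562, 144, 78, 94) ((675.1814575195312, -241.4593048095703), (93.69404602050781, 68.94153594970703), 65.69963836669922)
bar (168, 40, 76, 45) ((502.8268737792969, 51.07704162597656), (10.912952423095703, 57.087158203125), 24.37312126159668)
now [ 0.4903 -0.0888  0.1738] [180.   -0.   48.1] t 43.0 op 0.0397 F [-0.3  0.   0.1] q [-0.33  0.34  1.68  0.    1.12  0.4 ]
travel [-0.0037, -0.0003, 0.0908] dr [0.0, -0.0, -0.5]
```

View pics/w8.png

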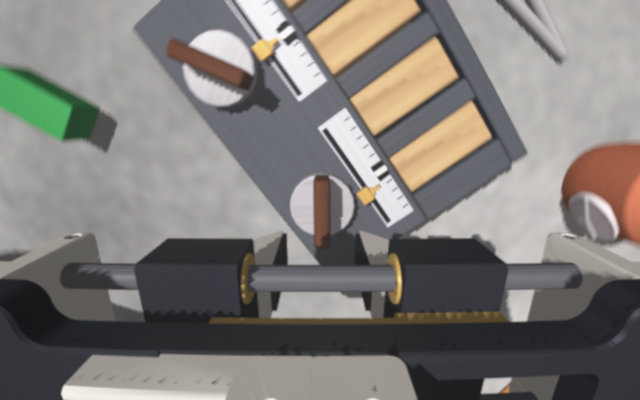

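Request:
arm_command(
  fingers=[0.13, 0.13, 0.13, 0.13, 0.13, 1, 1, 1],
  travel=[
    [-0.004, 0, 0.03],
    [-0.004, 0, 0.06],
    [-0.004, 0, 0.08],
    [-0.004, 0, 0.09],
    [-0.004, 0, 0.09],
    [-0.004, 0, 0.09],
    [-0.004, 0, 0.09],
    [-0.004, 0, 0.09],
  ],
  dr=[
    [0, 0, 0],
    [0, 0, 0],
    [0, 0, 0],
    [0, 0, 0],
    [0, 0, 0],
    [0, 0, 0],
    [0, 0, 0],
    [0, 0, 0],
  ],
)

```text
time: 43.7
tool_pos: [0.4885, -0.0925, 0.0851]
tool_rot: [3.139, -0.001, 0.849]
contact_force: [0.3, 0.5, -0.7]
opening: 0.0247
grip_force: 0.0
```

Request:
arm_command(
  fingers=[1, 1, 1, 1, 1, 1, 1, 1],
  travel=[
    [0, 0, 0],
    [0, 0, 0],
    [0, 0, 0],
    [0, 0, 0],
    [0, 0, 0],
    [0, 0, 0],
    [0, 0, 0],
    [0, 0, 0],
  ],
  dr=[
    [0, 0, 0],
    [0, 0, 0],
    [0, 0, -6],
    [0, 0, -12],
    [0, 0, -18],
    [0, 0, -24],
    [0, 0, -30],
    [0, 0, -36],
  ],
)

```text
time: 44.37
tool_pos: [0.4881, -0.0925, 0.0847]
tool_rot: [3.14, 0.0, 1.482]
contact_force: [-0.0, 0.7, 4.0]
opening: 0.014
grip_force: 20.0
```

Request:
arm_command(
  fingers=[1, 1, 1, 1, 1, 1, 1, 1],
  travel=[
    [0, 0, 0],
    [0, 0, 0],
    [0, 0, 0],
    [0, 0, 0],
    [0, 0, 0],
    [0, 0, 0],
    [0, 0, 0],
    [0, 0, 0],
  ],
  dr=[
    [0, 0, -6],
    [0, 0, -12],
    [0, 0, -18],
    [0, 0, -24],
    [0, 0, -30],
    [0, 0, -36],
    [0, 0, -41],
    [0, 0, -41],
  ],
)

```text
time: 45.03
tool_pos: [0.4881, -0.0925, 0.0846]
tool_rot: [3.14, 0.002, 2.196]
contact_force: [-0.3, 0.0, 6.3]
opening: 0.0137
grip_force: 20.0
```

Request:
arm_command(
  fingers=[0.13, 0.13, 0.13, 0.13, 0.13, 0.13, 0.13, 0.13],
  travel=[
    [0, 0, 0],
    [0, 0, 0],
    [0, 0, 0],
    [0, 0, -0.03],
    [0, 0, -0.06],
    [0, 0, -0.09],
    [0, 0, -0.12],
    [0, 0, -0.12],
  ],
  dr=[
    [0, 0, 0],
    [0, 0, 0],
    [0, 0, 0],
    [0, 0, 0],
    [0, 0, 0],
    [0, 0, 0],
    [0, 0, 0],
    [0, 0, 0],
  ],
)

```text
time: 45.7
tool_pos: [0.4901, -0.0932, 0.2092]
tool_rot: [3.136, 0.008, 2.192]
contact_force: [0.2, 0.3, 0.5]
opening: 0.0397
grip_force: 0.0
```

Run:
```python
from ptr import *
plan((*bw(0.055,-.0),.22,174.7))
```

```text
now [ 0.4901 -0.0932  0.2092] [179.7   0.5 125.6] t 45.7 op 0.0397 F [0.2 0.3 0.5] q [-0.34  0.3   1.63  0.    1.2  -0.96]
travel [-0.0241, 0.1445, -0.0098] dr [0.1, 0.6, -49.1]
```

Back to the overhead position for a measurement of both pointers.

Request:
arm_command(
  fingers=[0.13, 0.13, 0.13, 0.13, 0.13, 0.13, 0.13, 0.13],
  travel=[
    [-0.004, 0.025, -0.01],
    [-0.008, 0.05, -0.01],
    [-0.012, 0.075, -0.01],
    [-0.016, 0.1, -0.01],
    [-0.02, 0.125, -0.01],
    [-0.024, 0.145, -0.01],
    [-0.024, 0.145, -0.01],
    [-0.024, 0.145, -0.01],
  ],
  dr=[
    [0, 0, -6],
    [0, 0, -12],
    [0, 0, -18],
    [0, 0, -24],
    [0, 0, -30],
    [0, 0, -36],
    [0, 0, -42],
    [0, 0, -49],
  ],
)

```text
time: 46.37
tool_pos: [0.6198, -0.0265, 0.2121]
tool_rot: [3.141, -0.002, 3.053]
contact_force: [0.4, -0.0, 0.1]
opening: 0.04
grip_force: 0.0
```

```bash
cat > fin.py <<'E'
from ptr import *
c=read_camera('wrist');g=cv2.cvtColor(c['color'],cv2.COLOR_BGR2GRAY).astype(np.float32)
h=cv2.cvtColor(c['color'],cv2.COLOR_BGR2HSV);b=cv2.inRange(h,(12,80,50),(32,255,255))
for y0 in (.061,-.0835):
    ys=np.arange(y0-.012,y0+.012,.0005);P=np.array([proj(c,[*bw(-.0095,y),.063]) for y in ys],np.float32)
    r=cv2.remap(g,P[:,0][None],P[:,1][None],1)[0]; i=len(ys)//2; t=(r.min()+r.max())/2
    lo=i
    while r[lo]>t: lo-=1
    hi=i
    while r[hi]>t: hi+=1
    print('mark',y0,ys[lo].round(4),ys[hi].round(4),'centre',((ys[lo]+ys[hi])/2).round(4))
    for x in (-.03,-.026,-.024,-.022,-.02,-.018):
        yy=np.arange(y0-.012,y0+.012,.0005);Q=np.array([proj(c,[*bw(x,y),.066]) for y in yy]).round().astype(int)
        k=b[Q[:,1],Q[:,0]]>0
        if k.any(): print('  x',x,yy[k].min().round(4),yy[k].max().round(4),((yy[k].min()+yy[k].max())/2).round(4))
cv2.imwrite('pics/fin.png',cv2.resize(c['color'][0:240,120:520],None,fx=2,fy=2,interpolation=cv2.INTER_CUBIC))
plan()
E
python3 fin.py
```

```text
mark 0.061 0.056 0.0635 centre 0.0598
  x -0.03 0.053 0.0645 0.0588
  x -0.026 0.057 0.0605 0.0588
  x -0.024 0.057 0.0595 0.0583
  x -0.022 0.0585 0.06 0.0593
mark -0.0835 -0.088 -0.081 centre -0.0845
  x -0.03 -0.0935 -0.077 -0.0852
  x -0.026 -0.0885 -0.08 -0.0842
  x -0.024 -0.087 -0.0825 -0.0847
  x -0.022 -0.087 -0.0835 -0.0852
  x -0.02 -0.086 -0.0835 -0.0847
now [ 0.6194 -0.0269  0.2123] [ 1.800e+02 -1.000e-01  1.754e+02] t 46.4 op 0.04 F [-0.3 -0.3 -1. ] q [-0.17  0.53  1.26 -0.    1.35 -1.66]
```

View pics/fin.png

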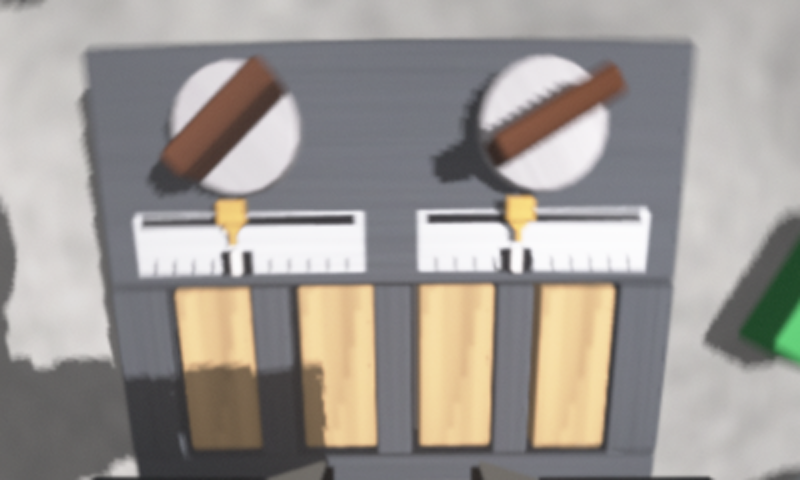

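Both pointers stand on their lines: left tip (518,240) on line (516,260), right tip (234,243) on line (237,263). All four bricks are flush and the arm is clear, so I hand in.

```bash
python3 -c "
from cell import *
print(hand_in())"
```

```text
the job is handed in; nothing more can be done
None
```

The job is handed in at about 46 s: all four bricks are pressed flush, each in its own recess, and both pointers are on their white lines to within about 1 mm by the last wrist-camera picture; the hand-in gave no verdict.

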